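# Line up mould inserts against the gauge stop

### The job

Pull the slide gauge on the straightedge out until its stop face is level with the white line, and leave it there. Then nudge the three aluminium mould inserts into one tight, square row: each with a short end flat against the straightedge, side by side without gaps, the first one touching the stop, which must stay on the line. Leave the other things on the table where they are.

Things in the scene. Friction and masses are not known exactly. Their poses are not given: they have to be found in the camera images.
- fence: steel straightedge fixed to the table: a bar 525 mm long, 40 mm wide, 16 mm high. Origin on the table at the foot of its long locating face, which looks towards the robot (-x of this frame); the face is the plane x = 0, running along y from -250 to +275 mm. At its left end (y +155 to +275 mm, x -70 to 0 mm, 45 mm high) sits the fixed black housing of the slide gauge
- stop (a joint): travel of the gauge's slide, m: 0 = fully in, 0.11 = fully out; it moves along -y of the straightedge, out of the housing. A light return spring and a stronger friction brake: about 13 N pulls it out, it stays where it is left, and about 11 N would push it back in
- stop_face (a point): middle of the stop face of the slide, 16 mm above the table. The slide carries an aluminium stop block (60 mm along x, 30 mm along y, 30 mm high) right in front of the straightedge, 5 mm clear of it; the stop face is its side away from the housing and looks to -y. Axes as the straightedge's. A thin steel blade joins the block to the housing
- stop_grip (a point): grip point on the dark upright fin on top of the stop block, 50 mm above the table; fin 12 mm thick along y, 36 mm along x, its top 65 mm above the table; 15 mm from the stop face in y
- mark_line (a point): middle of the white line (6 mm wide, across the straightedge) on the black 36 x 40 mm label on top of the straightedge; axes as the straightedge's. The slide is set when the stop face has the same y as the line
- insert0: aluminium mould insert, a flat block 100 mm long (x), 64 mm wide (y), 20 mm thick, about 0.3 kg, a dark shallow oval cavity on its top; the three are alike. Origin under its centre
- insert1: aluminium mould insert, a flat block 100 mm long (x), 64 mm wide (y), 20 mm thick, about 0.3 kg, a dark shallow oval cavity on its top; the three are alike. Origin under its centre
- insert2: aluminium mould insert, a flat block 100 mm long (x), 64 mm wide (y), 20 mm thick, about 0.3 kg, a dark shallow oval cavity on its top; the three are alike. Origin under its centre
- sander: hand sanding block, 110 x 66 mm cork slab 16 mm thick with a 90 x 30 mm wooden grip on top, 40 mm high in all; stands among the inserts, not part of the row; origin under its centre, x along its length
- tape_roll: roll of tape lying flat, 104 mm across, 25 mm high; bystander; origin under its centre
- wrench: wrench lying flat, 180 mm long; bystander
Not all that is in view belongs to the job. What is shaped like the insert0 but yellow is not meant.

How it is judged:
By the outcome, as a careful person would: the job done as asked, in the order asked, and still so for the second after the job is handed in, with the robot touching nothing.
It also fails if it takes over 72 s, if anything falls off the work surface, if the arm or the gripper's body presses on something with over 40 N, if the wrist force passes 120 N, or if a joint passes its speed limit or range.

### The arm

A 6-joint arm with a two-finger parallel gripper is mounted at the origin on the work surface. World frame = base frame: x ahead of the robot, y to its left, z up, the work surface at z = 0. Lengths are in m, angles in rad, forces in N, time in s.
With the tool pointing down it reaches from about 0.3 to 0.75 m from the base axis. Payload 8.5 kg.
Tool frame: the origin (TCP) lies on the front face of the gripper's body, between the roots of the fingers; the fingertips stand 73 mm ahead of it and the grasp point (between the pads) lies 54 mm ahead of it; z points along the fingers, y is the line along which they close (so a half turn about z gives the same grasp; the last joint's range is limited). The gripper opens to 85 mm and grips with 20 to 120 N. Pads are 22 mm wide; open, the fingers measure 114 mm over their backs; the gripper's body (76 mm by 85 mm) begins 54 mm behind the grasp point. The pads swing forward as they close: fully open they stand 13 mm farther back than shut.
Start: joints at [-1.358, 0.381, 1.297, -0, 1.464, -0.215], TCP at [0.228, -0.5, 0.304] pointing down, gripper open.
Joint ranges: [-3.11, 3.11], [-0.89, 2.33], [0.22, 2.48], [-1.42, 4.56], [0.17, 2.85], [-2.88, 2.88]. Speed limits (rad/s): [2.39, 2.39, 3.14, 3.14, 3.14, 3.14].

### API

Orientations are given as a unit quaternion [x, y, z, w].
In Python, from workcell import bot gives the robot as it stands. The module is installed in compiled form; this text tells all that it offers.
- The arm moves only by the tool apply_moves, never from a script. Its argument "plan" is a list of rows, each a list of 5 numbers: the shift along the tool's x, y, z in mm, then the turn about the tool's z in degrees, then the closure, from -1 (fully open) to 1 (shut), so that 0 is half open. In form: [[tx, ty, tz, spin, claw], ...]. A call has 1 to 5 rows; each row shifts and turns the commanded pose from where the row before left it, along the tool's axes as they then stand; what a row does not reach is not made up. A row lasts 1/12 s, in which the tool goes at most 41.7 mm and 7.16 degrees, less where a joint would pass 70% of its speed; a pose out of reach is approached as far as the arm can. A call with a gripper value outside its range is refused whole. The fingers move at their own pace and stop on an object; "force" is the grip in N (left out, the last holds). Time passes only in rows, so rows that do not move let the fingers close. It gives the time, the measured TCP pose, the force, the opening and the grip force at its end, in the units of the state.
- bot.state(): the state, without advancing time (a new reading comes with each control period).
- bot.capture(name): name is "side" or "top" or "wrist"; returns a dict with "pixels" (480x640x3 uint8, blue, green, red), "fx", "fy", "cx", "cy" (pixels), "world_to_cam" (4x4, takes a point from world to camera coordinates); the wrist camera has in their place "hand_eye" (4x4, takes a point from camera to tool coordinates, whose origin is the TCP and whose axes are the flange's). Camera axes: x right, y down, z forward; pixel columns grow to the right and rows downward; lengths in m; the calibration is good to about 2 mm. A picture is of the moment at which its call begins: read the wrist's pose just before it. There is no depth.
- bot.job_done(): hands the job in; it is judged then, once.
Trained networks look in a picture, given as the dict that the camera call returned (one of the last four; its "shot" number tells which), for a name from the list of things; names that differ only in an ending like _2 or _b are one class to them, and where a whole thing is asked for, a point or a joint stands for the part that bears it (a point fixed in the world has none). Each returns a list of dicts, best first, with "conf" (0 to 1); they miss things now and then, are a little off and sometimes report something else, mostly with a low value. They report only what shows in the picture. A call takes as long as a camera call. They do not tell look-alikes from the thing itself.
- bot.recognise(picture, query): "location" ([x, y, z] in m, in the coordinates of the camera as it stood for that picture, good to about 4 mm: the middle of the surface that is visible of it).
The state is a dict: "time_s": time; "joint_pos": joint angles; "qd": joint speeds; "tau": joint torques, N m; "tcp_pos": TCP position; "orientation": TCP orientation; "contact_force": force on the tool from outside, world axes, zero at the start; "torque": the same for the moment, N m; "grip_width": finger opening in m; "finger_force": force on a finger pad.
Only numpy, scipy, OpenCV 4.12 (cv2) and the standard library are available. Lean on these libraries where they do the work, as an engineer would, in place of code of your own. Each camera call takes 0.05 s, during which the arm holds its last target. There are 200 camera calls.

## Working session

There is one attempt and no reset: what is moved stays moved. The work goes in short steps, Python scripts to look and compute and a tool call to move; the robot and the scene stay as the last step left them, time stands still between calls to the robot, and variables do not carry over. Pictures are saved under pics/ and viewed, at most 10 in all, crops included, and the job is handed in when it is done.

Besides the shell and the picture viewer there is one more tool, called after "Call:" as name(argument=value, ...), one argument or row to a line, values as JSON. apply_moves: Moves the arm, as the interface text tells. Its arguments: {"type":"object","properties":{"plan":{"type":"array"},"force":{"type":"number"}},"required":["plan"]}

```bash
mkdir -p pics
cat > h.py <<'E'
import numpy as np,cv2
from workcell import bot
from scipy.spatial.transform import Rotation as R
def cam(name):
    s=bot.state(); p=bot.capture(name)
    if name=="wrist":
        T=np.eye(4);T[:3,:3]=R.from_quat(s["orientation"]).as_matrix();T[:3,3]=s["tcp_pos"]
        p["c2w"]=T@np.array(p["hand_eye"])
    else: p["c2w"]=np.linalg.inv(np.array(p["world_to_cam"]))
    return p
def w2p(p,X):
    c=np.linalg.inv(p["c2w"])@np.r_[X,1]; return p["fx"]*c[0]/c[2]+p["cx"],p["fy"]*c[1]/c[2]+p["cy"]
def p2w(p,u,v,z):
    d=p["c2w"][:3,:3]@np.array([(u-p["cx"])/p["fx"],(v-p["cy"])/p["fy"],1]);o=p["c2w"][:3,3]
    return o+d*(z-o[2])/d[2]
def rec(p,q):
    return [(round(r["conf"],2),(p["c2w"]@np.r_[r["location"],1])[:3]) for r in bot.recognise(p,q)]
E
python3 - <<'E'
from h import *
np.set_printoptions(precision=4,suppress=True)
s=bot.state();print(s["time_s"],s["tcp_pos"],s["orientation"],s["grip_width"])
for n in("top","side"):
    p=cam(n);cv2.imwrite(f"pics/{n}0.png",p["pixels"])
    print(n,p["fx"],p["c2w"][:3,3])
    if 1:
        for q in("fence","stop","stop_face","stop_grip","mark_line","insert0","sander","tape_roll","wrench"):
            print(q,[(c,x,np.round(w2p(p,x))) for c,x in rec(p,q)])
E
```

```text
0.0 [ 0.2281 -0.5002  0.3033] [ 0.9772  0.2123  0.     -0.0007] 0.08533288433528015
top 474.37090836052056 [ 0.3572 -0.0136  1.0326]
fence [(0.6, array([0.7003, 0.1436, 0.0184]), array([247., 142.]))]
stop [(0.82, array([0.6479, 0.141 , 0.0284]), array([248., 164.]))]
stop_face [(0.63, array([0.6491, 0.1387, 0.0333]), array([248., 163.]))]
stop_grip [(0.73, array([0.6482, 0.139 , 0.0277]), array([249., 164.]))]
mark_line [(0.86, array([0.7125, 0.0378, 0.0193]), array([295., 136.])), (0.24, array([0.4205, 0.356 , 0.0086]), array([149., 271.]))]
insert0 [(0.86, array([ 0.4508, -0.0268,  0.0196]), array([327., 253.])), (0.76, array([ 0.4294, -0.3389,  0.0161]), array([472., 260.])), (0.75, array([ 0.4302, -0.1921,  0.0192]), array([404., 261.])), (0.5, array([ 0.3041, -0.2339,  0.0161]), array([426., 320.]))]
sander [(0.79, array([0.4612, 0.1063, 0.0182]), array([264., 250.])), (0.54, array([0.4183, 0.3542, 0.0053]), array([150., 272.]))]
tape_roll [(0.69, array([ 0.6131, -0.4022,  0.0261]), array([497., 175.])), (0.16, array([0.6466, 0.1374, 0.0288]), array([249., 165.]))]
wrench [(0.7
[... 439 characters left out ...]
209., 266.])), (0.43, array([0.6797, 0.1606, 0.014 ]), array([193., 267.]))]
mark_line [(0.5, array([0.7073, 0.0334, 0.0125]), array([225., 230.])), (0.28, array([ 0.4411, -0.0218,  0.0203]), array([329., 268.]))]
insert0 [(0.87, array([ 0.2509, -0.239 ,  0.0174]), array([455., 252.])), (0.7, array([ 0.4352, -0.1898,  0.0161]), array([375., 228.])), (0.66, array([ 0.4386, -0.0204,  0.0218]), array([330., 269.])), (0.52, array([ 0.4665, -0.322 ,  0.0178]), array([396., 192.]))]
sander [(0.61, array([0.4513, 0.1216, 0.0119]), array([282., 309.]))]
tape_roll [(0.88, array([ 0.6019, -0.4002,  0.0192]), array([369., 155.]))]
wrench [(0.73, array([ 0.4121,  0.3549, -0.0004]), array([215., 404.]))]
```

View pics/top0.png

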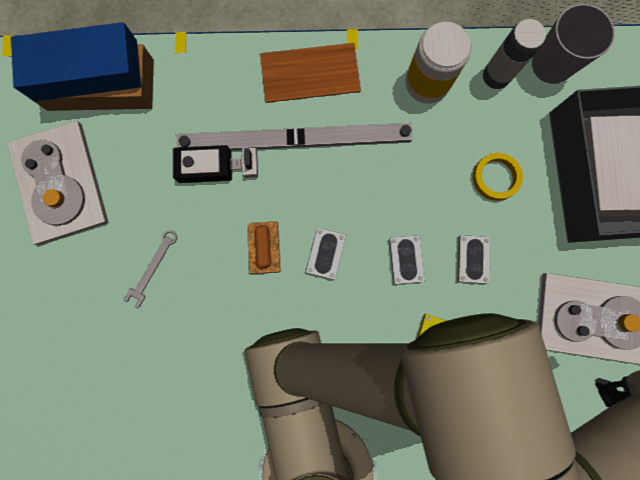

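View pics/side0.png

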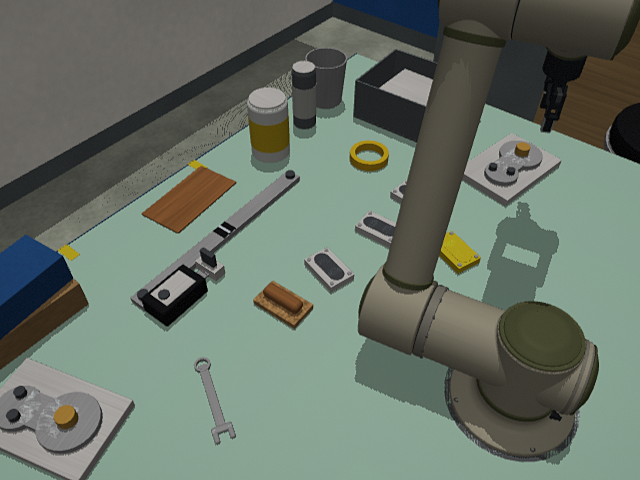

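The candidates for inserts are the aluminium blocks at top (326,253), (406,260) and (473,259). The yellow block at (430,325) is the look-alike and is excluded. The stop block and fin are at (249,162), the white line at (295,136), and the sander at (264,248), left of the inserts.

Run:
```python
from h import *
np.set_printoptions(precision=4,suppress=True)
p=cam("top");print(p["hand_eye"] if "hand_eye" in p else "")
for u,v in((178,141),(411,133),(295,136),(257,176),(257,149)):print(u,v,p2w(p,u,v,.016)[:2])
a=p2w(p,178,141,.016);b=p2w(p,411,133,.016);print("yaw deg",np.degrees(np.arctan2(-(a-b)[0],(a-b)[1])),np.linalg.norm(a-b))
w=cam("wrist");print(np.array(w["hand_eye"]),w["fx"])
im=p["pixels"][110:300,160:500];cv2.imwrite("pics/crop0.png",cv2.resize(im,None,fx=2.3,fy=2.3,interpolation=cv2.INTER_CUBIC))
```

```text
178 141 [0.7077 0.2976]
411 133 [ 0.7156 -0.2211]
295 136 [0.7139 0.0375]
257 176 [0.6243 0.1222]
257 149 [0.6857 0.1221]
yaw deg 0.8650172761134851 0.5187558654573324
[[-0.0008 -0.9554 -0.2953  0.0764]
 [ 1.     -0.0007 -0.0006  0.0001]
 [ 0.0004 -0.2953  0.9554 -0.0692]
 [ 0.      0.      0.      1.    ]] 333.6773898870054
```

View pics/crop0.png

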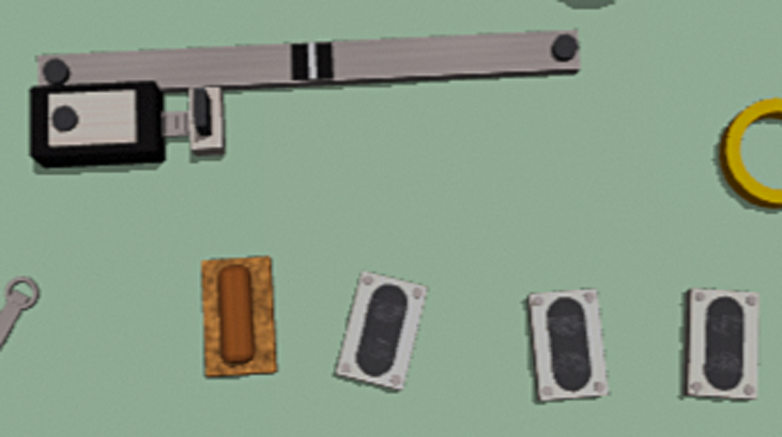

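Call:
apply_moves(
  plan=[
    [33, -21, 0, 6, 0.3],
    [31, -24, 0, 6, 0.3],
    [28, -27, 0, 6, 0.3],
    [25, -29, 0, 5.6, 0.3],
    [22, -32, 0, 0, 0.3],
  ],
)

```text
time_s: 1.52
tcp_pos: [0.3364, -0.3371, 0.304]
orientation: [1.0, 0.005, 0.0, 0.0]
contact_force: [1.8, -0.1, 0.2]
grip_width: 0.0296
finger_force: 0.0
```

Call:
apply_moves(
  plan=[
    [22, -33, 0, 0, 0.3],
    [22, -33, 0, 0, 0.3],
    [22, -33, 0, 0, 0.3],
    [22, -33, 0, 0, 0.3],
    [22, -33, 0, 0, 0.3],
  ],
)

```text
time_s: 1.93
tcp_pos: [0.4438, -0.17, 0.3041]
orientation: [1.0, 0.008, 0.0, 0.0]
contact_force: [0.4, -1.2, 0.2]
grip_width: 0.0299
finger_force: 0.0
```

Call:
apply_moves(
  plan=[
    [19, -32, 0, 0, 0.3],
    [19, -32, 0, 0, 0.3],
    [19, -32, 0, 0, 0.3],
    [19, -32, 0, 0, 0.3],
    [19, -32, 0, 0, 0.3],
  ],
)

```text
time_s: 2.35
tcp_pos: [0.5362, -0.0085, 0.3041]
orientation: [1.0, 0.008, 0.0, 0.0]
contact_force: [0.5, -1.7, 0.2]
grip_width: 0.0298
finger_force: 0.0
```

Call:
apply_moves(
  plan=[
    [19, -32, 0, 0, 0.3],
    [19, -32, 0, 0, 0.3],
    [0, 0, 0, 0, 0.3],
    [0, 0, 0, 0, 0.3],
  ],
)

```text
time_s: 2.68
tcp_pos: [0.5729, 0.0557, 0.3035]
orientation: [1.0, 0.009, -0.0, 0.0]
contact_force: [-0.0, -0.7, 0.1]
grip_width: 0.0301
finger_force: 0.0
```

Run:
```python
from h import *
np.set_printoptions(precision=4,suppress=True)
s=bot.state();print(s["tcp_pos"],s["time_s"])
p=cam("wrist");cv2.imwrite("pics/w1.png",p["pixels"])
np.savez("w1.npz",**{k:p[k] for k in("fx","fy","cx","cy","c2w")})
for q in("stop_face","stop_grip","mark_line"):print(q,[(c,x,np.round(w2p(p,x))) for c,x in rec(p,q)])
```

```text
[0.5729 0.0557 0.3035] 2.6833
stop_face [(0.98, array([0.6563, 0.1293, 0.0306]), array([250., 129.]))]
stop_grip [(0.56, array([0.6547, 0.1301, 0.0245]), array([251., 131.]))]
mark_line [(0.65, array([0.7134, 0.0318, 0.0201]), array([352.,  68.])), (0.16, array([0.4989, 0.1024, 0.0138]), array([283., 273.]))]
```

View pics/w1.png

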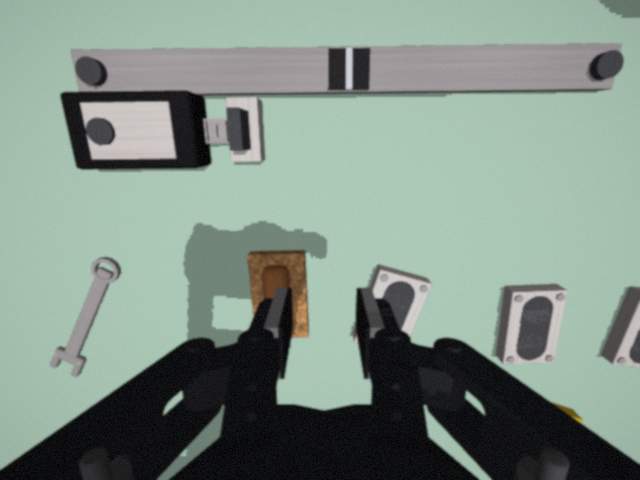

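The wrist view shows the white line at (349,68), the stop block at (228–263, 97–162) with its fin at (238,130), and the housing edge at u≈210. The fence face's top edge runs along v≈92.

Run:
```python
from h import *
np.set_printoptions(precision=4,suppress=True,linewidth=200)
d=dict(np.load("w1.npz"));g=cv2.imread("pics/w1.png",0)
print("row150 u220-275",g[150,220:275]);print("line row60",g[60,325:375]);print("line row82",g[82,325:375])
for u in(150,290,450,570):print(u,g[80:100,u])
im=cv2.resize(cv2.imread("pics/w1.png")[85:175,195:385],None,fx=4,fy=4,interpolation=cv2.INTER_CUBIC);cv2.imwrite("pics/c2.png",im)
for n,u,v,z in(("lineT",351,48,.016),("lineB",348,88,.016),("fL",100,93,.016),("fR",600,90,.016),("fin",238,108,.065),("fin2",240,150,.065)):print(n,p2w(d,u,v,z))
```

```text
row150 u220-275 [188 189 187 187 188 188 188 188 181 166 147 133 125 112 101  96  96  94  95  98  96  97  98  98 100 109 120 139 157 174 182 191 198 201 204 205 207 207 202 177 135  96  85  95 124 164 182 188 188
 190 190 187 188 188 188]
line row60 [155 152 140 100  63  44  39  36  39  40  42  40  39  36  39  39  39  37  41  56 112 175 199 207 208 205 186 141  85  45  42  39  43  40  42  39  36  40  40  37  42  40  41  48  86 128 149 154 154
 153]
line row82 [160 156 142 105  66  39  36  35  38  40  36  41  38  41  39  39  39  40  42  68 123 176 204 209 207 206 186 135  79  44  38  39  42  32  39  38  37  40  39  41  33  41  44  75 116 144 154 156 158
 158]
150 [155 156 154 153 154 154 156 158 155 147 115  71  36  24  26  29  26  29  27  29]
290 [159 154 155 156 154 155 158 160 160 155 157 145 118  86  91 110 125 145 173 187]
450 [154 152 153 151 155 157 156 154 156 146 121  91  90 116 146 170 185 185 186 189]
570 [143 147 149 150 149 149 147 145 131 101  80  97 134 165 177 184 183 180 181 181]
lineT [0.7314 0.0332 0.016 ]
lineB [0.6966 0.0346 0.016 ]
fL [0.6877 0.2784 0.016 ]
fR [ 0.6992 -0.2125  0.016 ]
fin [0.6726 0.1316 0.065 ]
fin2 [0.6378 0.1318 0.065 ]
```

View pics/c2.png

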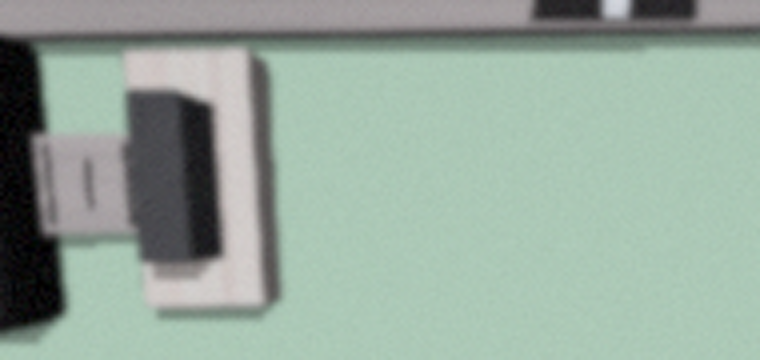

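```bash
cat >> h.py <<'E'
def fr(p,q,th):  # point to fence-aligned coords
    pass
E
python3 - <<'E'
from h import *
np.set_printoptions(precision=4,suppress=True,linewidth=200)
d=dict(np.load("w1.npz"))
P=[p2w(d,u,v,.016) for u,v in((290,92),(450,90.2),(570,88.8))]
e=P[0]-P[2];th=np.arctan2(-e[0],e[1]);print(P,"yaw",np.degrees(th))
L=p2w(d,348.7,71,.016);F=p2w(d,259.5,150,.03);
fin=p2w(d,(227+240)/2,108,.065),p2w(d,237.5,130,.065)
y=np.array([-np.sin(th),np.cos(th)])
print("line",L,"face",F,"gap along y",(F-L)[:2]@y,fin)
E
```

```text
[array([0.6919, 0.0915, 0.016 ]), array([ 0.6964, -0.0655,  0.016 ]), array([ 0.6998, -0.1829,  0.016 ])] yaw 1.6322716361493892
line [0.7116 0.0346 0.016 ] face [0.6369 0.121  0.03  ] gap along y 0.08852645834824363 (array([0.6726, 0.1355, 0.065 ]), array([0.6547, 0.1331, 0.065 ]))
```

Run:
```python
from h import *
np.set_printoptions(precision=4,suppress=True,linewidth=200)
def edge(g,us,v0,v1,sgn):
    out=[]
    for u in us:
        c=g[v0:v1,u-1:u+2].astype(float).mean(1);dd=sgn*np.diff(c);i=np.argmax(dd)
        if 0<i<len(dd)-1:
            a,b,c2=dd[i-1:i+2];out.append((u,v0+i+.5+.5*(a-c2)/(a-2*b+c2+1e-9)))
    return np.array(out)
def fit(p,pts,z):
    W=np.array([p2w(p,u,v,z)[:2] for u,v in pts]);m=np.ones(len(W),bool)
    for _ in range(4):
        k=np.polyfit(W[m,1],W[m,0],1);r=W[:,0]-np.polyval(k,W[:,1]);m=abs(r)<max(.0006,1.5*r[m].std())
    print("yaw",-np.degrees(np.arctan(k[0])),"x at y=0",k[1],m.sum(),r[m].std())
p=cam("top");g=cv2.cvtColor(p["pixels"],cv2.COLOR_BGR2GRAY)
d=dict(np.load("w1.npz"));gw=cv2.imread("pics/w1.png",0)
fit(p,edge(g,range(305,400,2),132,150,-1),.016);fit(p,edge(g,list(range(195,285,2))+list(range(305,395,2)),118,138,-1),.016);fit(p,edge(g,list(range(195,285,2))+list(range(305,395,2)),118,138,1),.016)
fit(d,edge(gw,range(385,590,4),83,98,-1),.016);fit(d,edge(gw,list(range(110,320,4))+list(range(380,590,4)),38,56,-1),.016)
a=p2w(d,257.2,98.7,.03);b=p2w(d,261.5,161,.03);print(a,b,np.degrees(np.arctan2((a-b)[1],(a-b)[0])))
```

```text
yaw 1.5808982833157192 x at y=0 0.6945367062730389 37 0.0003566569138470734
yaw 0.7151246180475208 x at y=0 0.736386454610128 40 0.0009566286901063228
yaw -2.2846070369739113 x at y=0 0.7360660381839026 45 0.0033040358434660343
yaw 1.6289329976749265 x at y=0 0.6946533446116283 52 8.758292408912605e-05
yaw 1.6558795000662123 x at y=0 0.734265478853015 103 0.0002846986120510516
[0.6839 0.1213 0.03  ] [0.6263 0.1194 0.03  ] 1.9327274491887765
```

Call:
apply_moves(
  plan=[
    [28, -26, 20, -0.6, 0.5],
    [28, -26, 20, 0, 0.5],
    [28, -25, 30, 0, 0.5],
    [0, 0, 35, 0, 0.5],
    [0, 0, 20, 0, 0.5],
  ],
)

```text
time_s: 3.35
tcp_pos: [0.649, 0.1281, 0.1803]
orientation: [1.0, 0.013, -0.002, -0.0]
contact_force: [-1.0, -0.2, -0.4]
grip_width: 0.0213
finger_force: 0.0
```

Call:
apply_moves(
  plan=[
    [0, 0, 10, 0, 0.5],
    [0, 0, 0, 0, 0.5],
    [0, 0, 0, 0, 0.5],
  ],
)

```text
time_s: 3.6
tcp_pos: [0.6496, 0.1271, 0.1755]
orientation: [1.0, 0.013, 0.001, 0.0]
contact_force: [0.0, -0.7, 0.8]
grip_width: 0.0215
finger_force: 0.0
```

Run:
```python
from h import *
np.set_printoptions(precision=4,suppress=True)
s=bot.state();print(s["tcp_pos"],s["time_s"],s["contact_force"],s["orientation"],s["grip_width"])
p=cam("wrist");cv2.imwrite("pics/w2.png",p["pixels"])
for z in(.065,.05):print(w2p(p,[.655,.135,z]))
```

```text
[0.6496 0.1271 0.1755] 3.6 [ 0.0297 -0.6602  0.8287] [0.9999 0.0127 0.0007 0.    ] 0.021480141882308935
(np.float64(311.0646598038082), np.float64(266.92334858822755))
(np.float64(311.94852278925123), np.float64(258.0483399069048))
```

View pics/w2.png

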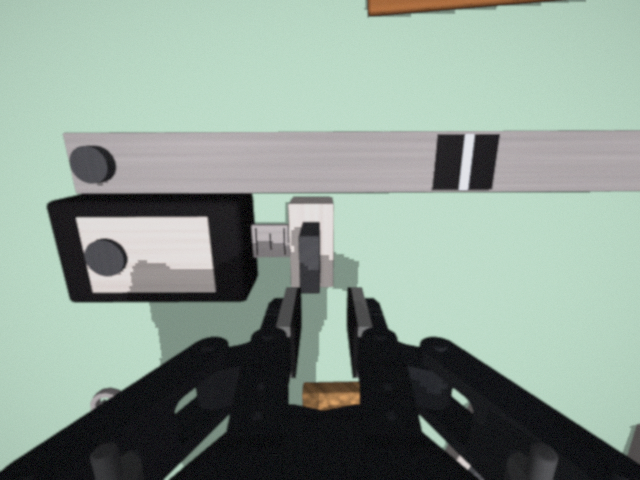

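Call:
apply_moves(
  plan=[
    [5.6, -7.7, 20, -0.2, 0.5],
    [0, 0, 20, 0, 0.5],
    [0, 0, 15, 0, 0.5],
    [0, 0, 10, 0, 0.5],
    [0, 0, 0, 0, 0.5],
  ],
)

```text
time_s: 4.07
tcp_pos: [0.6545, 0.1354, 0.1088]
orientation: [1.0, 0.015, -0.001, 0.0]
contact_force: [0.2, 0.8, -0.1]
grip_width: 0.0213
finger_force: 0.0
```

Call:
apply_moves(
  plan=[
    [0, 0, 0, 0, 1],
    [0, 0, 0, 0, 1],
    [0, 0, 0, 0, 1],
    [0, 0, 0, 0, 1],
  ],
  force=60,
)

```text
time_s: 4.4
tcp_pos: [0.6551, 0.1357, 0.1106]
orientation: [1.0, 0.015, 0.001, 0.0]
contact_force: [-0.7, -0.3, 2.0]
grip_width: 0.011
finger_force: 60.7
```

Call:
apply_moves(
  plan=[
    [0, 10, 0, 0, 1],
    [0, 18, 0, 0, 1],
    [0, 20, 0, 0, 1],
    [0, 20, 0, 0, 1],
    [0, 16, 0, 0, 1],
  ],
)

```text
time_s: 4.82
tcp_pos: [0.6575, 0.0531, 0.1105]
orientation: [1.0, 0.015, 0.001, -0.002]
contact_force: [0.7, 15.2, 2.8]
grip_width: 0.0109
finger_force: 60.9
```

Call:
apply_moves(
  plan=[
    [0, 2.5, 0, 0, 1],
    [0, 0, 0, 0, 1],
    [0, 0, 0, 0, 1],
  ],
)

```text
time_s: 5.07
tcp_pos: [0.6576, 0.0493, 0.1105]
orientation: [1.0, 0.015, 0.001, -0.0]
contact_force: [-1.8, 2.0, 5.0]
grip_width: 0.0112
finger_force: 61.4
```

Run:
```python
from h import *
np.set_printoptions(precision=4,suppress=True)
s=bot.state();print(s["tcp_pos"],s["time_s"],s["contact_force"],s["orientation"],s["grip_width"])
p=cam("wrist");cv2.imwrite("pics/w3.png",p["pixels"])
np.savez("w3.npz",**{k:p[k] for k in("fx","fy","cx","cy","c2w")})
```

```text
[0.6576 0.0493 0.1105] 5.0667 [-1.816   1.9804  4.9969] [ 0.9999  0.0149  0.001  -0.0001] 0.011156089100952366
```

View pics/w3.png

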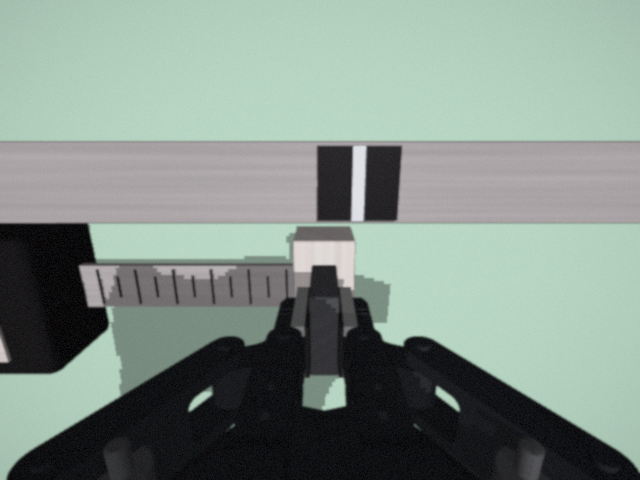

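Run:
```python
from h import *
np.set_printoptions(precision=4,suppress=True,linewidth=200)
d=dict(np.load("w3.npz"));g=cv2.imread("pics/w3.png",0).astype(float)
th=np.radians(1.63);y=np.array([-np.sin(th),np.cos(th)])
def sub(r,a,b,s):
    dd=s*np.diff(g[r-1:r+2,a:b].mean(0));i=np.argmax(dd);A,B,C=dd[i-1],dd[i],dd[i+1];return a+i+.5+.5*(A-C)/(A-2*B+C)
for r in(160,180,200,212):
    l,rr=sub(r,335,358,1),sub(r,357,378,-1);W=p2w(d,(l+rr)/2,r,.016);print("line",l,rr,W[:2]@y)
for r in(246,255,265,275,285):
    e=sub(r,342,366,-1);print("face",e,p2w(d,e,r,.03)[:2]@y)
```

```text
line 351.890625 365.5730337078652 0.014326259804742562
line 351.2692307692308 365.01010101010104 0.014316567129437583
line 350.97297297297297 364.22033898305085 0.014282201799936639
line 350.63106796116506 363.9125 0.014260523993881224
face 353.8333333333333 0.016819653063039057
face 353.38461538461536 0.016911088519172383
face 353.0232558139535 0.016948584826043327
face 353.31325301204816 0.01667092618107267
face 353.4698795180723 0.0164532390054933
```

Call:
apply_moves(
  plan=[
    [0, 1.3, 0, 0, 1],
    [0, 1.2, 0, 0, 1],
    [0, 0, 0, 0, 1],
    [0, 0, 0, 0, 0.6],
    [0, 0, 0, 0, 0.6],
  ],
)

```text
time_s: 5.53
tcp_pos: [0.6575, 0.0468, 0.1096]
orientation: [1.0, 0.015, 0.0, 0.0]
contact_force: [-0.3, -0.2, -0.0]
grip_width: 0.0169
finger_force: 0.0
```

```bash
cat >> h.py <<'E'
TH=np.radians(1.63);YF=np.array([-np.sin(TH),np.cos(TH)]);XF=np.array([np.cos(TH),np.sin(TH)])
def sub(g,r,a,b,s):
    dd=s*np.diff(g[r-1:r+2,a:b].mean(0));i=np.argmax(dd);A,B,C=dd[i-1],dd[i],dd[i+1];return a+i+.5+.5*(A-C)/(A-2*B+C)
E
python3 - <<'E'
from h import *
s=bot.state();print(s["tcp_pos"],s["time_s"],s["contact_force"],s["grip_width"])
d=cam("wrist");g=cv2.cvtColor(d["pixels"],cv2.COLOR_BGR2GRAY).astype(float)
for r in(160,180,200):
    l,rr=sub(g,r,335,355,1),sub(g,r,354,375,-1);W=p2w(d,(l+rr)/2,r,.016);print("line",l,rr,W[:2]@YF)
for r in(246,255,265):
    e=sub(g,r,342,366,-1);print("face",e,p2w(d,e,r,.03)[:2]@YF)
E
```

```text
[0.65748575 0.04681415 0.10957266] 5.5333 [-0.2607425  -0.15362363 -0.00951184] 0.01694007458709782
line 346.7 360.3333333333333 0.014369211594617124
line 346.07964601769913 360.0660377358491 0.014326021212407062
line 345.88349514563106 359.25619834710744 0.014310400048411635
face 349.10526315789474 0.01658280993648049
face 349.04545454545456 0.016506018149766426
face 348.75925925925924 0.016524035716543078
```

Call:
apply_moves(
  plan=[
    [0, 0, 0, 0, 1],
    [0, 0, 0, 0, 1],
    [0, 0, 0, 0, 1],
  ],
)

```text
time_s: 5.83
tcp_pos: [0.6574, 0.0473, 0.1096]
orientation: [1.0, 0.015, 0.0, -0.001]
contact_force: [-1.3, 5.5, 2.5]
grip_width: 0.0112
finger_force: 59.7
```

```bash
cat >> h.py <<'E'
def gap():
    s=bot.state();print(np.round(s["tcp_pos"],4),s["time_s"],np.round(s["contact_force"],1),s["grip_width"])
    d=cam("wrist");g=cv2.cvtColor(d["pixels"],cv2.COLOR_BGR2GRAY).astype(float)
    L=[];F=[]
    for r in(160,180,200):
        u=int(w2p(d,np.r_[XF*.711+YF*.0143,.016])[0]);
        L.append(p2w(d,(sub(g,r,u-17,u,1)+sub(g,r,u,u+17,-1))/2,r,.016)[:2]@YF)
    for r in(244,250,256,262):
        u=int(w2p(d,np.r_[XF*.66+YF*.0155,.03])[0]);F.append(p2w(d,sub(g,r,u-11,u+11,-1),r,.03)[:2]@YF)
    print("line",np.round(L,4),"face",np.round(F,4),"gap mm",1e3*(np.median(F)-np.median(L)))
E
python3 -c "from h import *;gap()"
```

```text
[0.6574 0.0473 0.1096] 5.8333 [-1.3  5.5  2.5] 0.01121140284317058
line [0.0143 0.0143 0.0144] face [0.015  0.015  0.0149 0.015 ] gap mm 0.6446198007329772
```

Call:
apply_moves(
  plan=[
    [0, 0.8, 0, 0, 1],
    [0, 0.7, 0, 0, 1],
    [0, 0, 0, 0, 1],
  ],
)

```text
time_s: 6.13
tcp_pos: [0.6574, 0.0471, 0.1096]
orientation: [1.0, 0.015, 0.0, -0.002]
contact_force: [-0.5, 11.0, 2.5]
grip_width: 0.011
finger_force: 59.8
```

```bash
python3 -c "from h import *;gap()"
```

```text
[0.6574 0.0471 0.1096] 6.1333 [-0.5 11.   2.5] 0.011006968716284137
line [0.0143 0.0143 0.0144] face [0.0149 0.0149 0.0148 0.015 ] gap mm 0.5872007496817797
```

Call:
apply_moves(
  plan=[
    [0, 0.5, 0, 0, 1],
    [0, 0.5, 0, 0, 1],
    [0, 0, 0, 0, 1],
  ],
)

```text
time_s: 6.43
tcp_pos: [0.6574, 0.0464, 0.1096]
orientation: [1.0, 0.015, 0.0, -0.002]
contact_force: [0.2, 13.1, 3.1]
grip_width: 0.0112
finger_force: 59.8
```

```bash
python3 -c "from h import *;gap()"
```

```text
[0.6574 0.0464 0.1096] 6.4333 [ 0.2 13.1  3.1] 0.011202116067947767
line [0.0144 0.0144 0.0143] face [0.0142 0.0142 0.0141 0.0143] gap mm -0.1919546821430966
```

Call:
apply_moves(
  plan=[
    [0, -1.5, 0, 0, 1],
    [0, -1.5, 0, 0, 1],
    [0, 0, 0, 0, 1],
  ],
)

```text
time_s: 6.73
tcp_pos: [0.6575, 0.0468, 0.1096]
orientation: [1.0, 0.015, 0.0, 0.001]
contact_force: [-1.1, -1.7, 4.5]
grip_width: 0.0113
finger_force: 60.1
```

Call:
apply_moves(
  plan=[
    [0, 0, 0, 0, 0.5],
    [0, 0, 0, 0, 0.4],
    [0, 0, 0, 0, 0.4],
  ],
)

```text
time_s: 6.98
tcp_pos: [0.6573, 0.0471, 0.109]
orientation: [1.0, 0.015, -0.0, -0.0]
contact_force: [0.4, 0.7, -0.2]
grip_width: 0.0256
finger_force: 0.0
```

```bash
python3 -c "from h import *;gap()"
```

```text
[0.6573 0.0471 0.109 ] 6.9833 [ 0.4  0.7 -0.2] 0.02563761025947817
line [0.0143 0.0143 0.0143] face [0.0143 0.0143 0.0141 0.0141] gap mm -0.1427343818877994
```

Call:
apply_moves(
  plan=[
    [0, 0, 20, 0, 0.2],
    [0, 0, -38, 0, 0.2],
    [0, 0, -40, 0, 0.2],
    [-28, 20, -20, 0, 0.2],
    [-31, 21, -15, 0, 0.2],
  ],
)

```text
time_s: 7.45
tcp_pos: [0.6002, 0.0047, 0.2044]
orientation: [1.0, 0.016, 0.002, 0.0]
contact_force: [0.2, -1.0, -0.6]
grip_width: 0.0345
finger_force: 0.0
```

That first row went down 20 mm because I got the sign wrong. I'll check the stop again.

Call:
apply_moves(
  plan=[
    [-31, 21, -18, 0, 0.2],
    [-31, 21, -18, 0, 0.2],
    [-31, 21, -18, 0, 0.2],
    [-31, 21, -18, 0, 0.2],
    [-31, 21, -18, 0, 0.2],
  ],
)

```text
time_s: 7.87
tcp_pos: [0.4461, -0.1056, 0.293]
orientation: [1.0, 0.015, 0.0, 0.0]
contact_force: [0.9, -0.9, 0.7]
grip_width: 0.0343
finger_force: 0.0
```

Call:
apply_moves(
  plan=[
    [-30, 22, -5, 0, 0.2],
    [-30, 22, -5, 0, 0.2],
    [-20, 20, 0, 0, 0.2],
    [0, 0, 0, 0, 0.2],
    [0, 0, 0, 0, 0.2],
  ],
)

```text
time_s: 8.28
tcp_pos: [0.3692, -0.1721, 0.3025]
orientation: [1.0, 0.013, 0.0, 0.0]
contact_force: [-0.1, 1.0, -0.4]
grip_width: 0.0341
finger_force: 0.0
```

Run:
```python
from h import *
np.set_printoptions(precision=4,suppress=True)
s=bot.state();print(s["tcp_pos"],s["time_s"])
p=cam("wrist");cv2.imwrite("pics/w4.png",p["pixels"])
np.savez("w4.npz",**{k:p[k] for k in("fx","fy","cx","cy","c2w")})
t=cam("top");cv2.imwrite("pics/top4.png",t["pixels"])
for q in("insert0","stop_face","mark_line"):print(q,[(c,x,np.round(w2p(p,x))) for c,x in rec(p,q)])
```

```text
[ 0.3692 -0.1721  0.3025] 8.2833
insert0 [(0.87, array([ 0.2862, -0.2564,  0.0209]), array([396., 286.])), (0.86, array([ 0.4541, -0.0323,  0.0184]), array([187., 126.])), (0.86, array([ 0.4376, -0.3385,  0.0197]), array([489., 151.])), (0.82, array([ 0.4406, -0.2   ,  0.0194]), array([353., 144.]))]
stop_face []
mark_line []
```

View pics/w4.png

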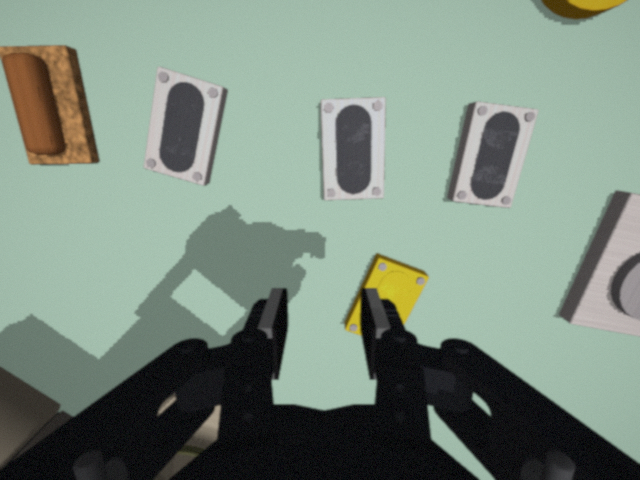

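```bash
cat >> h.py <<'E'
def inserts(d,im,near=None):
    h=cv2.cvtColor(im,cv2.COLOR_BGR2HSV);m=((h[...,1]<40)&(h[...,2]>140)).astype(np.uint8)*255
    out=[]
    for c in cv2.findContours(m,cv2.RETR_EXTERNAL,cv2.CHAIN_APPROX_NONE)[0]:
        if cv2.contourArea(c)<800: continue
        c=cv2.convexHull(c)[:,0]
        W=np.array([p2w(d,u,v,.02)[:2] for u,v in c])
        (cx,cy),(a,b),an=cv2.minAreaRect((W*1000).astype(np.float32))
        if a<b: a,b,an=b,a,an-90
        yaw=(an+90)%180-90
        out.append((cx,cy,a,b,yaw)); print("insert c(%.1f,%.1f) %.1fx%.1f yaw %.1f  Xf %.1f Yf %.1f"%(cx,cy,a,b,yaw,np.dot([cx,cy],XF),np.dot([cx,cy],YF)))
    return out
E
python3 - <<'E'
from h import *
d=dict(np.load("w4.npz"));inserts(d,cv2.imread("pics/w4.png"))
t=cv2.imread("pics/top4.png");cv2.imwrite("pics/c4.png",cv2.resize(t[115:185,160:430],None,fx=2.9,fy=2.9,interpolation=cv2.INTER_CUBIC))
E
```

```text
insert c(46.1,-357.9) 164.2x29.1 yaw 39.8  Xf 35.9 Yf -359.0
insert c(257.8,-39.6) 80.1x50.5 yaw 47.7  Xf 256.6 Yf -46.9
insert c(351.3,-240.8) 850.2x506.2 yaw 80.3  Xf 344.3 Yf -250.7
```

```bash
sed -i 's/h\[...,1\]<40/h[...,1]<22/' h.py
python3 - <<'E'
from h import *
im=cv2.imread("pics/w4.png");h=cv2.cvtColor(im,cv2.COLOR_BGR2HSV);print(h[110,270],h[110,159],h[150,330],h[100,226])
d=dict(np.load("w4.npz"));inserts(d,im)
E
```

```text
[ 72  35 194] [ 15   5 197] [ 83   5 208] [ 71  33 162]
insert c(313.2,-526.1) 160.3x90.0 yaw -10.0  Xf 298.1 Yf -534.8
insert c(432.1,-344.2) 100.3x63.8 yaw -5.3  Xf 422.1 Yf -356.4
insert c(434.7,-200.0) 100.1x64.2 yaw 3.5  Xf 428.8 Yf -212.3
insert c(451.4,-27.3) 100.1x64.3 yaw -15.2  Xf 450.5 Yf -40.2
```

Call:
apply_moves(
  plan=[
    [17, -29, 10, 0, -0.5],
    [17, -29, 10, 0, -1],
    [17, -29, 10, 0, -1],
    [17, -29, 10, 0, -1],
    [17, -28, 10, 0, -1],
  ],
)

```text
time_s: 8.95
tcp_pos: [0.4512, -0.0225, 0.2517]
orientation: [1.0, 0.016, 0.0, -0.0]
contact_force: [0.2, -1.3, -0.3]
grip_width: 0.0853
finger_force: 0.0
```

Call:
apply_moves(
  plan=[
    [0, 0, 30, 5.6, -1],
    [0, 0, 30, 5.6, -1],
    [0, 0, 30, 5.5, -1],
    [0, 0, 0, 0, -1],
    [0, 0, 0, 0, -1],
  ],
)

```text
time_s: 9.37
tcp_pos: [0.4504, -0.0243, 0.1619]
orientation: [0.992, -0.128, -0.001, -0.0]
contact_force: [0.8, 0.8, 0.1]
grip_width: 0.0853
finger_force: 0.0
```

```bash
cat >> h.py <<'E'
def to(x,y,yaw=None):
    s=bot.state();r=R.from_quat(s["orientation"]).as_matrix();v=r.T@np.array([x/1e3-s["tcp_pos"][0],y/1e3-s["tcp_pos"][1],0])*1e3
    yw=np.degrees(np.arctan2(r[1,0],r[0,0]));print("tcp",np.round(s["tcp_pos"],4),"yaw %.2f"%yw,"t",s["time_s"],"move tx %.1f ty %.1f"%(v[0],v[1]),"spin",None if yaw is None else round(yw-yaw,2),"F",np.round(s["contact_force"],1),"w",round(s["grip_width"],4))
def tof(xf,yf,yaw=1.63): # fence coords mm (world rotated)
    q=XF*xf+YF*yf; to(q[0],q[1],yaw)
E
python3 -c "
from h import *
to(451.4,-27.3,-15.2)"
```

```text
tcp [ 0.4504 -0.0243  0.1619] yaw -14.76 t 9.3667 move tx 1.7 ty 2.6 spin 0.44 F [0.8 0.8 0.1] w 0.0853
```

Descend to TCP z 0.069 and grip.

Call:
apply_moves(
  plan=[
    [1.7, 2.6, 30, 0.4, -1],
    [0, 0, 30, 0, -1],
    [0, 0, 20, 0, -1],
    [0, 0, 12, 0, -1],
    [0, 0, 0, 0, -1],
  ],
)

```text
time_s: 9.78
tcp_pos: [0.4519, -0.0279, 0.07]
orientation: [0.991, -0.132, -0.0, -0.0]
contact_force: [-0.1, 1.1, -0.2]
grip_width: 0.085
finger_force: 0.0
```

Call:
apply_moves(
  plan=[
    [0, 0, 0, 0, 0],
    [0, 0, 0, 0, 0],
    [0, 0, 0, 0, 0],
    [0, 0, 0, 0, 0],
  ],
  force=40,
)

```text
time_s: 10.12
tcp_pos: [0.4523, -0.0281, 0.0722]
orientation: [0.991, -0.133, 0.002, 0.0]
contact_force: [0.3, 0.9, 5.4]
grip_width: 0.0629
finger_force: 44.0
```

```bash
python3 -c "
from h import *
tof(600,-50)"
```

```text
tcp [ 0.4523 -0.0281  0.0722] yaw -15.32 t 10.1167 move tx 144.8 ty -34.6 spin -16.95 F [0.3 0.9 5.4] w 0.0629
```

Call:
apply_moves(
  plan=[
    [15, -4, -2, 0, 0],
    [30, -7, 0, 0, 0],
    [35, -8, 0, 0, 0],
    [35, -9, 0, 0, 0],
    [29, -7, 0, 0, 0],
  ],
)

```text
time_s: 10.53
tcp_pos: [0.602, -0.0323, 0.074]
orientation: [0.991, -0.133, 0.001, 0.0]
contact_force: [1.0, -0.4, -3.2]
grip_width: 0.0625
finger_force: 44.9
```

Call:
apply_moves(
  plan=[
    [0, 0, 0, -5.6, 0],
    [0, 0, 0, -5.6, 0],
    [0, 0, 0, -5.7, 0],
    [0, 0, 0, 0, 0],
    [0, 0, 0, 0, 0],
  ],
)

```text
time_s: 10.95
tcp_pos: [0.5996, -0.0323, 0.0732]
orientation: [1.0, 0.012, 0.0, 0.0]
contact_force: [-0.1, -0.8, -3.3]
grip_width: 0.0633
finger_force: 45.1
```

Run:
```python
from h import *
tof(644.3,-46)
p=cam("wrist");cv2.imwrite("pics/w5.png",p["pixels"])
gap()
```

```text
tcp [ 0.5996 -0.0323  0.0732] yaw 1.38 t 10.95 move tx 45.8 ty -3.5 spin -0.25 F [-0.1 -0.8 -3.3] w 0.0633
[ 0.5996 -0.0323  0.073 ] 11.0 [-0.2  1.2 -3.9] 0.06313655688150617
line [0.0239 0.0239 0.0256] face [0.0223 0.0229 0.0228 0.0231] gap mm -1.0619232763090722
```

View pics/w5.png

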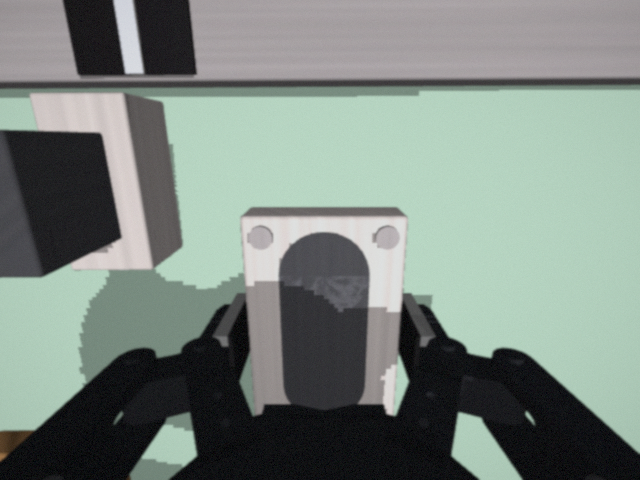

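The insert is held square and its far end is at v≈210. The fence face edge is at v≈85. The line at (130,40) appears level with the block edge at (127,95)–(152,268), which I'll check with numbers.

```bash
cat >> h.py <<'E'
def gap2(d=None,verbose=1):
    """stop gap at any pose: predicted position then subpixel edges"""
    d=d or cam("wrist");g=cv2.cvtColor(d["pixels"],cv2.COLOR_BGR2GRAY).astype(float)
    def near(xf,yf,z,off,s,w):
        u,v=w2p(d,np.r_[XF*xf+YF*(yf+off),z]);u=int(round(u));v=int(round(v))
        return p2w(d,sub(g,v,u-w,u+w,s),v,z)[:2]
    out=[]
    px=d["fx"]/(d["c2w"][2,3]-.02)
    w=int(4.2e-3*px)
    L=[];F=[]
    for xf in(.702,.706,.711,.716,.722,.728):
        try:L.append(np.mean([near(xf,.0143,.016,.003,1,w)@YF,near(xf,.0143,.016,-.003,-1,w)@YF]))
        except Exception:pass
    for xf in(.638,.644,.65,.655,.66,.67,.68):
        try:F.append(near(xf,.0143,.03,0,-1,int(4.5e-3*px))@YF)
        except Exception:pass
    print("line",np.round(L,4),"face",np.round(F,4),"gap",np.round(1e3*(np.median(F)-np.median(L)),2) if L and F else None)
E
python3 -c "
from h import *
gap2()"
```

```text
line [0.0156 0.0156 0.0157 0.0157 0.0163 0.0154] face [0.0127 0.0127 0.0128 0.0127 0.0127 0.0127 0.0127] gap -2.93
```

Call:
apply_moves(
  plan=[
    [6, -3.5, 0, -0.2, 0],
    [10, 0, 0, 0, 0],
    [14, 0, 0, 0, 0],
    [10, 0, 0, 0, 0],
    [4, 0, 0, 0, 0],
  ],
)

```text
time_s: 11.52
tcp_pos: [0.6448, -0.0273, 0.0724]
orientation: [1.0, 0.015, 0.001, 0.0]
contact_force: [-0.5, 0.3, -3.8]
grip_width: 0.063
finger_force: 45.1
```

```bash
python3 -c "
from h import *
tof(644.3,-46)"
```

```text
tcp [ 0.6448 -0.0273  0.0724] yaw 1.69 t 11.5167 move tx 0.5 ty 0.3 spin 0.06 F [-0.5  0.3 -3.8] w 0.063
```

Call:
apply_moves(
  plan=[
    [1, 0, 0, 0, 0],
    [1, 0, 0, 0, 0],
    [0, 0, 0, 0, 0],
  ],
)

```text
time_s: 11.77
tcp_pos: [0.6452, -0.0274, 0.0723]
orientation: [1.0, 0.015, -0.0, -0.0]
contact_force: [0.3, 1.2, -2.3]
grip_width: 0.0633
finger_force: 45.3
```

Call:
apply_moves(
  plan=[
    [1, 0, 0, 0, 0],
    [1, 0, 0, 0, 0],
    [0, 0, 0, 0, 0],
  ],
)

```text
time_s: 12.02
tcp_pos: [0.6468, -0.0275, 0.0723]
orientation: [1.0, 0.015, -0.001, -0.0]
contact_force: [-3.9, 0.1, -0.1]
grip_width: 0.0633
finger_force: 45.4
```

Call:
apply_moves(
  plan=[
    [1, 0, 0, 0, 0],
    [1, 0, 0, 0, 0],
    [0, 0, 0, 0, 0],
  ],
)

```text
time_s: 12.27
tcp_pos: [0.6472, -0.0274, 0.0722]
orientation: [1.0, 0.015, -0.003, -0.0]
contact_force: [-13.8, -0.7, 5.2]
grip_width: 0.0626
finger_force: 46.2
```

Call:
apply_moves(
  plan=[
    [0, 0, 0, 0, -0.7],
    [0, 0, 0, 0, -0.7],
    [0, 0, 0, 0, -0.7],
  ],
)

```text
time_s: 12.52
tcp_pos: [0.6497, -0.028, 0.0727]
orientation: [1.0, 0.015, 0.001, 0.0]
contact_force: [-1.7, -4.9, 1.6]
grip_width: 0.0726
finger_force: 0.0
```

Call:
apply_moves(
  plan=[
    [0, 0, -25, 0, -0.7],
    [0, 0, -38, 0, 0.5],
    [0, 0, -40, 0, 1],
    [0, 0, -10, 0, 1],
    [0, 0, 0, 0, 1],
  ],
)

```text
time_s: 12.93
tcp_pos: [0.6507, -0.0273, 0.1896]
orientation: [1.0, 0.015, 0.004, 0.001]
contact_force: [0.9, -0.4, -0.0]
grip_width: 0.0246
finger_force: 0.0
```

```bash
python3 -c "
from h import *
tof(644.3,-46)
gap2()
p=cam('top');im=p['pixels'];cv2.imwrite('pics/top6.png',im)
"
```

```text
tcp [ 0.6507 -0.0273  0.1896] yaw 1.73 t 12.9333 move tx -5.4 ty 0.2 spin 0.1 F [ 0.9 -0.4 -0. ] w 0.0246
line [0.015  0.0152 0.0151 0.0151 0.0151 0.0151] face [0.0136 0.0135 0.0137 0.0134 0.0134 0.0135 0.0134] gap -1.63
```

Call:
apply_moves(
  plan=[
    [0, -30, 0, 0, 1],
    [0, -30, 0, 0, 1],
    [0, 0, 0, 0, 1],
    [0, 0, 0, 0, 1],
  ],
)

```text
time_s: 13.37
tcp_pos: [0.6471, 0.034, 0.1834]
orientation: [1.0, 0.016, -0.001, -0.0]
contact_force: [1.2, -0.3, 0.3]
grip_width: -0.0
finger_force: 0.0
```

```bash
python3 -c "
from h import *
tof(644.3,-46)
gap2()
p=cam('wrist');im=p['pixels']
inserts(p,im)
for n,x,y,z in (('line',.711,.0143,.016),('face',.67,.0143,.03)): print(n,w2p(p,np.r_[XF*x+YF*y,z]))
cv2.imwrite('pics/w7.png',im)
"
```

```text
tcp [0.6471 0.034  0.1834] yaw 1.84 t 13.3667 move tx -3.8 ty 61.6 spin 0.21 F [ 1.2 -0.3  0.3] w -0.0
line [0.0145 0.0145 0.0145 0.0145 0.0145 0.0146] face [0.0144 0.0182 0.0144 0.0144 0.0146 0.0145 0.0143] gap -0.09
insert c(644.5,248.7) 59.2x55.9 yaw -88.3  Xf 651.3 Yf 230.3
insert c(653.9,104.0) 144.0x62.7 yaw -88.3  Xf 656.6 Yf 85.3
insert c(663.8,36.9) 441.9x138.9 yaw -88.4  Xf 664.5 Yf 18.0
line (np.float64(324.89359184749765), np.float64(157.91787028207514))
face (np.float64(324.78519202070413), np.float64(220.6357963540628))
```

Call:
apply_moves(
  plan=[
    [0, 32, 0, -0.2, 1],
    [-4, 32, 0, 0, 1],
    [0, 32, 10, 0, 1],
    [0, 30, 25, 0, 1],
    [0, 0, 25, 0, 1],
  ],
)

```text
time_s: 13.88
tcp_pos: [0.6478, -0.1001, 0.1247]
orientation: [1.0, 0.014, 0.001, 0.001]
contact_force: [0.7, -0.2, -0.4]
grip_width: -0.0002
finger_force: 0.0
```

Call:
apply_moves(
  plan=[
    [0, 0, 25, 0, 1],
    [0, 0, 14, 0, 1],
    [0, 0, 0, 0, 1],
  ],
)

```text
time_s: 14.13
tcp_pos: [0.6461, -0.0945, 0.0822]
orientation: [1.0, 0.016, -0.003, -0.001]
contact_force: [0.2, 0.5, -0.4]
grip_width: 0.0002
finger_force: 0.0
```

```bash
python3 -c "
from h import *
tof(641,-66)
"
```

```text
tcp [ 0.6461 -0.0945  0.0822] yaw 1.80 t 14.1333 move tx -2.0 ty -46.8 spin 0.17 F [ 0.2  0.5 -0.4] w 0.0002
```

Call:
apply_moves(
  plan=[
    [-2, -9, 0, 0.2, 1],
    [0, -10, 0, 0, 1],
    [0, -8, 0, 0, 1],
    [0, -7, 0, 0, 1],
    [0, -5, 0, 0, 1],
  ],
)

```text
time_s: 14.55
tcp_pos: [0.6449, -0.0536, 0.0875]
orientation: [1.0, 0.016, 0.001, 0.001]
contact_force: [-0.6, -3.8, 2.2]
grip_width: 0.0002
finger_force: 1.7
```

```bash
cat >> h.py <<'E'
def row(xfq=.66,pr=1):
    """y-profile just inside tops: find vertical edges along fence-parallel line at z=.02"""
    d=cam("wrist");im=d["pixels"];h=cv2.cvtColor(im,cv2.COLOR_BGR2HSV)
    ys=np.arange(.02,-.26,-.0004);U=[w2p(d,np.r_[XF*xfq+YF*y,.02]) for y in ys]
    U=np.array(U,np.float32);ok=(U[:,0]>1)&(U[:,0]<638)&(U[:,1]>1)&(U[:,1]<478)
    s=cv2.remap(im,U[None,:,0],U[None,:,1],cv2.INTER_LINEAR)[0].astype(int)
    return ys[ok],s[ok],d
E
python3 -c "
from h import *
tof(641,-66)
"
```

```text
tcp [ 0.6449 -0.0536  0.0875] yaw 1.78 t 14.55 move tx -2.1 ty -5.9 spin 0.15 F [-0.6 -3.8  2.2] w 0.0002
```

Call:
apply_moves(
  plan=[
    [0, -2, 0, 0, 1],
    [0, 0, 0, 0, 1],
  ],
)

```text
time_s: 14.72
tcp_pos: [0.6446, -0.0518, 0.0867]
orientation: [1.0, 0.015, 0.0, -0.0]
contact_force: [-0.2, -0.3, -0.1]
grip_width: 0.0001
finger_force: 0.0
```

```bash
python3 -c "
from h import *
tof(641,-66)
p=cam('wrist');cv2.imwrite('pics/w8.png',p['pixels']);inserts(p,p['pixels']);gap2(p)
"
```

```text
tcp [ 0.6446 -0.0518  0.0867] yaw 1.75 t 14.7167 move tx -1.8 ty -4.2 spin 0.12 F [-0.2 -0.3 -0.1] w 0.0001
insert c(653.6,64.8) 64.1x53.4 yaw 0.8  Xf 655.2 Yf 46.1
insert c(676.0,-48.8) 262.2x118.8 yaw -88.3  Xf 674.3 Yf -68.0
line [0.0159 0.0159 0.0159 0.0158 0.0159 0.0159] face [0.013  0.0131 0.0128 0.013  0.0127 0.0129 0.0127] gap -3.03
```

View pics/w8.png

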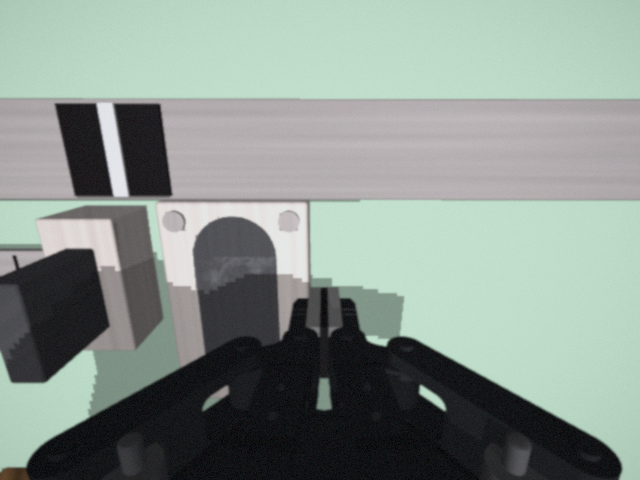

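A sits flat along the fence, with its far end at v≈200. Its left side is near u=160 and the stop block's foot is near u=150–162, so a few mm are left. I'll creep in while watching the force.

Call:
apply_moves(
  plan=[
    [-2, 0, 4, 0, 1],
    [0, -1, 0, 0, 1],
    [0, -1, 0, 0, 1],
    [0, 0, 0, 0, 1],
  ],
)

```text
time_s: 15.1
tcp_pos: [0.644, -0.0518, 0.0859]
orientation: [1.0, 0.015, 0.003, 0.001]
contact_force: [-1.4, -2.2, 22.3]
grip_width: 0.0001
finger_force: 11.1
```

Call:
apply_moves(
  plan=[
    [0, -1, 0, 0, 1],
    [0, 0, 0, 0, 1],
  ],
)

```text
time_s: 15.27
tcp_pos: [0.644, -0.0516, 0.0859]
orientation: [1.0, 0.015, 0.004, 0.002]
contact_force: [-2.3, -7.0, 21.4]
grip_width: -0.0004
finger_force: 10.9
```

Call:
apply_moves(
  plan=[
    [0, -1, 0, 0, 1],
    [0, 0, 0, 0, 1],
  ],
)

```text
time_s: 15.43
tcp_pos: [0.644, -0.0514, 0.0859]
orientation: [1.0, 0.015, 0.004, 0.003]
contact_force: [-2.6, -10.9, 20.6]
grip_width: -0.0002
finger_force: 10.7
```

Call:
apply_moves(
  plan=[
    [0, 3, -4, 0, 1],
    [0, 0, -5, 0, 1],
    [0, 0, 0, 0, 1],
    [0, 0, 0, 0, 1],
  ],
)

```text
time_s: 15.77
tcp_pos: [0.6423, -0.0516, 0.0911]
orientation: [1.0, 0.015, -0.0, -0.0]
contact_force: [0.6, -2.1, 1.6]
grip_width: -0.0002
finger_force: 0.8
```

Call:
apply_moves(
  plan=[
    [0, -1, 0, 0, 1],
    [0, -1, 0, 0, 1],
    [0, 0, 0, 0, 1],
  ],
)

```text
time_s: 16.02
tcp_pos: [0.6423, -0.0495, 0.091]
orientation: [1.0, 0.015, -0.0, 0.0]
contact_force: [0.2, -1.9, 1.5]
grip_width: -0.0
finger_force: 1.3
```

Call:
apply_moves(
  plan=[
    [0, -1, 0, 0, 1],
    [0, 0, 0, 0, 1],
  ],
)

```text
time_s: 16.18
tcp_pos: [0.6422, -0.0484, 0.0911]
orientation: [1.0, 0.015, -0.0, -0.0]
contact_force: [0.7, -2.6, 0.6]
grip_width: 0.0001
finger_force: 1.1
```

Call:
apply_moves(
  plan=[
    [0, -1, 0, 0, 1],
    [0, 0, 0, 0, 1],
  ],
)

```text
time_s: 16.35
tcp_pos: [0.6422, -0.0474, 0.0911]
orientation: [1.0, 0.015, -0.0, -0.0]
contact_force: [0.0, -3.1, 0.5]
grip_width: 0.0002
finger_force: 0.8
```

Call:
apply_moves(
  plan=[
    [0, -1, 0, 0, 1],
    [0, 0, 0, 0, 1],
  ],
)

```text
time_s: 16.52
tcp_pos: [0.6421, -0.0463, 0.0911]
orientation: [1.0, 0.015, -0.0, -0.0]
contact_force: [-0.3, -1.1, 0.1]
grip_width: -0.0003
finger_force: 0.6
```

Call:
apply_moves(
  plan=[
    [0, -0.6, 0, 0, 1],
    [0, 0, 0, 0, 1],
  ],
)

```text
time_s: 16.68
tcp_pos: [0.6421, -0.0458, 0.0911]
orientation: [1.0, 0.015, -0.0, -0.0]
contact_force: [-1.2, -1.4, -1.2]
grip_width: 0.0004
finger_force: 0.5
```

Call:
apply_moves(
  plan=[
    [0, -0.6, 0, 0, 1],
    [0, 0, 0, 0, 1],
  ],
)

```text
time_s: 16.85
tcp_pos: [0.6421, -0.0453, 0.0912]
orientation: [1.0, 0.015, -0.0, -0.0]
contact_force: [-0.3, -1.8, -0.4]
grip_width: -0.0001
finger_force: 0.5
```

Call:
apply_moves(
  plan=[
    [0, -0.6, 0, 0, 1],
    [0, 0, 0, 0, 1],
  ],
)

```text
time_s: 17.02
tcp_pos: [0.6422, -0.0447, 0.0912]
orientation: [1.0, 0.015, -0.0, -0.0]
contact_force: [0.2, -0.5, -0.1]
grip_width: 0.0001
finger_force: 0.5
```

```bash
cat > edges.py <<'E'
from h import *
from scipy.signal import find_peaks
def edges(d,xf,z,y0,y1,step=.0003,mn=12):
    g=cv2.cvtColor(d["pixels"],cv2.COLOR_BGR2GRAY)
    ys=np.arange(y0,y1,-step);U=np.array([w2p(d,np.r_[XF*xf+YF*y,z]) for y in ys],np.float32)
    s=cv2.GaussianBlur(cv2.remap(g,U[None,:,0],U[None,:,1],cv2.INTER_LINEAR).astype(np.float32),(5,1),0)[0]
    D=np.diff(s);pk,_=find_peaks(abs(D),height=np.float32(mn)*.25,distance=4)
    return [(round(1e3*ys[i],1),round(float(D[i]),1)) for i in pk]
E
python3 -c "
from edges import *
tof(641,-64)
d=cam('wrist')
for xf in (.66,.68): print(xf,edges(d,xf,.02,.03,-.075))
"
```

```text
tcp [ 0.6422 -0.0447  0.0912] yaw 1.72 t 17.0167 move tx 0.4 ty 1.1 spin 0.09 F [ 0.2 -0.5 -0.1] w 0.0001
0.66 [(np.float64(29.1), 22.7), (np.float64(25.5), 13.2), (np.float64(19.2), -19.1), (np.float64(7.2), 25.1), (np.float64(-6.0), -29.5), (np.float64(-9.3), 4.3), (np.float64(-30.3), -8.1), (np.float64(-41.7), 26.3), (np.float64(-43.5), 9.9), (np.float64(-55.5), -18.2), (np.float64(-56.7), 16.8)]
0.68 [(np.float64(18.9), -24.8), (np.float64(7.2), 24.4), (np.float64(-9.0), -30.1), (np.float64(-39.0), 29.2), (np.float64(-55.5), -19.7), (np.float64(-56.7), 18.0)]
```

Call:
apply_moves(
  plan=[
    [0, -1.5, 0, 0, 1],
    [0, -1.5, 0, 0, 1],
    [0, -1, 0, 0, 1],
    [0, 0, 0, 0, 1],
  ],
)

```text
time_s: 17.4
tcp_pos: [0.642, -0.0405, 0.0913]
orientation: [1.0, 0.015, -0.0, -0.0]
contact_force: [-0.6, 0.2, 0.2]
grip_width: 0.0001
finger_force: 0.2
```

Call:
apply_moves(
  plan=[
    [0, -0.7, 0, 0, 1],
    [0, 0, 0, 0, 1],
  ],
)

```text
time_s: 17.57
tcp_pos: [0.642, -0.04, 0.0913]
orientation: [1.0, 0.015, -0.0, -0.0]
contact_force: [0.9, -1.3, -0.7]
grip_width: -0.0001
finger_force: 0.5
```

Call:
apply_moves(
  plan=[
    [0, -0.7, 0, 0, 1],
    [0, 0, 0, 0, 1],
  ],
)

```text
time_s: 17.73
tcp_pos: [0.642, -0.0394, 0.0913]
orientation: [1.0, 0.015, 0.0, 0.0]
contact_force: [-0.3, -1.4, -1.4]
grip_width: -0.0001
finger_force: 0.7
```

Call:
apply_moves(
  plan=[
    [0, -0.7, 0, 0, 1],
    [0, 0, 0, 0, 1],
  ],
)

```text
time_s: 17.9
tcp_pos: [0.642, -0.039, 0.0913]
orientation: [1.0, 0.015, 0.0, 0.0]
contact_force: [-0.1, -3.2, -0.8]
grip_width: -0.0003
finger_force: 1.6
```

Call:
apply_moves(
  plan=[
    [0, -0.7, 0, 0, 1],
    [0, 0, 0, 0, 1],
    [0, 0, 0, 0, 1],
  ],
)

```text
time_s: 18.15
tcp_pos: [0.642, -0.0388, 0.0913]
orientation: [1.0, 0.015, 0.0, 0.001]
contact_force: [-1.0, -6.5, -0.2]
grip_width: 0.0001
finger_force: 3.1
```

```bash
python3 -c "
from edges import *
tof(641,-64)
d=cam('wrist');gap2(d)
for xf in (.66,.68): print(xf,edges(d,xf,.02,.03,-.075))
"
```

```text
tcp [ 0.642  -0.0388  0.0913] yaw 1.70 t 18.15 move tx 0.3 ty 7.0 spin 0.07 F [-1.  -6.5 -0.2] w 0.0001
line [0.0157 0.0157 0.0157 0.0157 0.0156 0.0156] face [0.0133 0.0132 0.0131 0.0131 0.0131 0.0131 0.013 ] gap -2.61
0.66 [(np.float64(28.5), 30.9), (np.float64(18.6), -21.9), (np.float64(12.9), 23.9), (np.float64(-0.6), -28.8), (np.float64(-11.1), 3.0), (np.float64(-18.9), -3.7), (np.float64(-24.0), -5.1), (np.float64(-36.3), 24.8), (np.float64(-49.8), -18.0), (np.float64(-51.3), 16.2)]
0.68 [(np.float64(18.6), -25.6), (np.float64(16.8), 3.6), (np.float64(12.9), 25.1), (np.float64(-3.3), -27.8), (np.float64(-33.3), 29.1), (np.float64(-49.8), -21.2), (np.float64(-51.0), 18.4)]
```

Call:
apply_moves(
  plan=[
    [0, 6, 0, 0, 1],
    [0, 5, -5, 0, 1],
    [-5, 10, -35, 0, 0],
    [-30, 20, -15, 0, -0.5],
    [-33, 20, 0, 0, -1],
  ],
)

```text
time_s: 18.62
tcp_pos: [0.5771, -0.1017, 0.15]
orientation: [1.0, 0.016, 0.004, 0.001]
contact_force: [1.1, -0.3, -0.1]
grip_width: 0.0357
finger_force: 0.0
```

Call:
apply_moves(
  plan=[
    [-33, 20, 0, 0, -1],
    [-33, 20, 0, 0, -1],
    [-33, 20, 0, 0, -1],
    [-25, 20, 0, -1.9, -1],
    [0, 0, 0, 0, -1],
  ],
)

```text
time_s: 19.03
tcp_pos: [0.4511, -0.1872, 0.1468]
orientation: [1.0, 0.03, -0.0, -0.0]
contact_force: [1.0, 0.4, 0.8]
grip_width: 0.0853
finger_force: 0.0
```

```bash
python3 -c "
from h import *
to(434.7,-200,3.5)
p=cam('wrist');inserts(p,p['pixels'])
"
```

```text
tcp [ 0.4511 -0.1872  0.1468] yaw 3.47 t 19.0333 move tx -17.2 ty 11.8 spin -0.03 F [1.  0.4 0.8] w 0.0853
insert c(405.3,-213.8) 39.9x37.5 yaw -86.5  Xf 399.1 Yf -225.2
insert c(433.0,-344.0) 99.8x63.3 yaw -5.2  Xf 423.1 Yf -356.2
insert c(466.3,-198.3) 63.4x36.8 yaw -86.6  Xf 460.5 Yf -211.5
```

Call:
apply_moves(
  plan=[
    [-17, 12, 0, 0, -1],
    [0, 0, 20, 0, -1],
    [0, 0, 30, 0, -1],
    [0, 0, 20.5, 0, -1],
    [0, 0, 0, 0, -1],
  ],
)

```text
time_s: 19.5
tcp_pos: [0.4378, -0.1967, 0.0731]
orientation: [1.0, 0.032, -0.002, -0.002]
contact_force: [-1.9, 0.6, -0.8]
grip_width: 0.0853
finger_force: 0.0
```

Call:
apply_moves(
  plan=[
    [0, 0, 0, 0, 0],
    [0, 0, 0, 0, 0],
    [0, 0, 0, 0, 0],
    [0, 0, 0, 0, 0],
  ],
)

```text
time_s: 19.83
tcp_pos: [0.439, -0.198, 0.0772]
orientation: [0.999, 0.032, 0.001, 0.001]
contact_force: [1.9, 1.8, 6.2]
grip_width: 0.0629
finger_force: 45.4
```

```bash
python3 -c "
from h import *
tof(632,-110)
"
```

```text
tcp [ 0.439  -0.198   0.0772] yaw 3.63 t 19.8333 move tx 202.2 ty -93.4 spin 2.0 F [1.9 1.8 6.2] w 0.0629
```

Call:
apply_moves(
  plan=[
    [12, -6, 0, 0, 0],
    [24, -11, 0, 0, 0],
    [28, -13, 0, 0, 0],
    [28, -13, 0, 0, 0],
    [28, -13, 0, 0, 0],
  ],
)

```text
time_s: 20.25
tcp_pos: [0.5554, -0.1338, 0.0773]
orientation: [1.0, 0.031, 0.0, 0.001]
contact_force: [-3.3, -1.9, 3.2]
grip_width: 0.063
finger_force: 45.1
```

Call:
apply_moves(
  plan=[
    [28, -13, 0, 0, 0],
    [28, -13, 0, 0, 0],
    [18, -8, 0, 2, 0],
    [8, -3, 0, 0, 0],
    [0, 0, 0, 0, 0],
  ],
)

```text
time_s: 20.67
tcp_pos: [0.6358, -0.0914, 0.0773]
orientation: [1.0, 0.015, 0.002, 0.0]
contact_force: [2.9, 2.2, 4.1]
grip_width: 0.0633
finger_force: 45.3
```

```bash
python3 -c "
from edges import *
tof(650,-110)
d=cam('wrist')
for xf in (.66,.67): print(xf,edges(d,xf,.02,.00,-.15))
"
```

```text
tcp [ 0.6358 -0.0914  0.0773] yaw 1.73 t 20.6667 move tx 17.0 ty 0.6 spin 0.1 F [2.9 2.2 4.1] w 0.0633
0.66 [(np.float64(-0.6), -30.1), (np.float64(-14.4), 3.7), (np.float64(-20.4), -8.8), (np.float64(-32.1), 6.2), (np.float64(-36.6), 32.4), (np.float64(-50.7), -18.5), (np.float64(-57.9), 25.7), (np.float64(-77.1), -4.0), (np.float64(-78.3), 7.4), (np.float64(-91.8), -29.1), (np.float64(-125.7), 30.5), (np.float64(-139.5), -4.6)]
0.67 [(np.float64(-0.6), -30.8), (np.float64(-33.3), -4.0), (np.float64(-36.6), 32.9), (np.float64(-50.7), -19.5), (np.float64(-57.9), 26.9), (np.float64(-76.8), -6.4), (np.float64(-78.0), 9.0), (np.float64(-80.1), -9.4), (np.float64(-89.4), 13.1), (np.float64(-98.1), -12.4), (np.float64(-100.2), -16.0), (np.float64(-117.6), 18.0), (np.float64(-127.5), -18.2), (np.float64(-129.0), 8.7), (np.float64(-137.4), 8.8), (np.float64(-139.5), -7.4), (np.float64(-140.7), 3.1)]
```

Call:
apply_moves(
  plan=[
    [7, 0, 0, 0.1, 0],
    [6, 0, 0, 0, 0],
    [3, 0, 0, 0, 0],
    [0, 0, 0, 0, 0],
  ],
)

```text
time_s: 21.05
tcp_pos: [0.6499, -0.0924, 0.0773]
orientation: [1.0, 0.013, 0.0, 0.0]
contact_force: [-2.3, 1.1, 7.5]
grip_width: 0.0625
finger_force: 45.6
```

Call:
apply_moves(
  plan=[
    [1.3, 0, 0, 0, 0],
    [1.2, 0, 0, 0, 0],
    [0, 0, 0, 0, 0],
  ],
)

```text
time_s: 21.3
tcp_pos: [0.6518, -0.0924, 0.0773]
orientation: [1.0, 0.013, -0.0, 0.0]
contact_force: [-4.9, 0.2, 10.0]
grip_width: 0.0628
finger_force: 45.8
```

Call:
apply_moves(
  plan=[
    [1, 0, 0, 0, 0],
    [0, 0, 0, 0, 0],
  ],
)

```text
time_s: 21.47
tcp_pos: [0.6522, -0.0924, 0.0773]
orientation: [1.0, 0.013, -0.001, 0.0]
contact_force: [-9.2, 0.1, 11.6]
grip_width: 0.0627
finger_force: 45.9
```

Call:
apply_moves(
  plan=[
    [1, 0, 0, 0, 0],
    [0, 0, 0, 0, 0],
    [0, 0, 0, 0, -0.75],
    [0, 0, 0, 0, -0.75],
    [0, 0, 0, 0, -0.75],
  ],
)

```text
time_s: 21.88
tcp_pos: [0.6544, -0.0921, 0.076]
orientation: [1.0, 0.013, 0.0, 0.0]
contact_force: [-0.3, -0.6, -0.5]
grip_width: 0.0747
finger_force: 0.0
```

Call:
apply_moves(
  plan=[
    [-3, 0, -20, 0, -0.75],
    [-5, 5, -30, 0, 0],
    [0, 25, -5, -0.1, 1],
    [0, 30, 0, 0, 1],
    [0, 0, 0, 0, 1],
  ],
)

```text
time_s: 22.3
tcp_pos: [0.6483, -0.1568, 0.1316]
orientation: [1.0, 0.012, 0.001, 0.001]
contact_force: [-1.5, 0.2, -0.6]
grip_width: 0.0266
finger_force: 0.0
```

```bash
python3 -c "
from edges import *
tof(642,-172)
d=cam('wrist')
for xf in (.66,.675): print(xf,edges(d,xf,.02,.00,-.18))
"
```

```text
tcp [ 0.6483 -0.1568  0.1316] yaw 1.42 t 22.3 move tx -1.6 ty -3.1 spin -0.21 F [-1.5  0.2 -0.6] w 0.0266
0.66 [(np.float64(-0.6), -21.3), (np.float64(-36.6), 23.0), (np.float64(-51.0), -14.9), (np.float64(-62.1), 19.1), (np.float64(-76.8), -4.6), (np.float64(-78.9), -5.5), (np.float64(-92.4), -14.1), (np.float64(-97.8), 7.8), (np.float64(-120.9), -3.6), (np.float64(-128.4), 23.8), (np.float64(-142.2), -18.1), (np.float64(-145.2), 11.4), (np.float64(-150.3), 7.2)]
0.675 [(np.float64(-1.2), -23.2), (np.float64(-36.0), 22.2), (np.float64(-51.0), -14.8), (np.float64(-62.1), 18.1), (np.float64(-80.1), 4.2), (np.float64(-92.7), -21.4), (np.float64(-127.8), 23.2), (np.float64(-142.5), -18.9), (np.float64(-145.2), 19.7)]
```

Call:
apply_moves(
  plan=[
    [-1.5, 0, 0, -0.2, 1],
    [0, 0, 0, 0, 1],
    [0, 0, 25, 0, 1],
    [0, 0, 14.5, 0, 1],
    [0, 0, 0, 0, 1],
  ],
)

```text
time_s: 22.77
tcp_pos: [0.6453, -0.1506, 0.088]
orientation: [1.0, 0.016, -0.003, -0.001]
contact_force: [-0.3, 1.2, 0.0]
grip_width: -0.0002
finger_force: 0.0
```

Call:
apply_moves(
  plan=[
    [0, -6, 0, 0, 1],
    [0, -10, 0, 0, 1],
    [0, -10, 0, 0, 1],
    [0, -9, 0, 0, 1],
    [0, -8, 0, 0, 1],
  ],
)

```text
time_s: 23.18
tcp_pos: [0.6457, -0.108, 0.0927]
orientation: [1.0, 0.016, 0.001, 0.001]
contact_force: [0.8, -2.3, 5.3]
grip_width: 0.0001
finger_force: 2.7
```

```bash
python3 -c "
from edges import *
tof(642,-121.2)
"
```

```text
tcp [ 0.6457 -0.108   0.0927] yaw 1.87 t 23.1833 move tx -0.4 ty -5.1 spin 0.24 F [ 0.8 -2.3  5.3] w 0.0001
```

Call:
apply_moves(
  plan=[
    [0, -1, 0, 0.2, 1],
    [0, -1, 0, 0, 1],
    [0, 0, 0, 0, 1],
  ],
)

```text
time_s: 23.43
tcp_pos: [0.6457, -0.1065, 0.0927]
orientation: [1.0, 0.014, 0.001, 0.001]
contact_force: [-0.2, -1.2, 7.0]
grip_width: -0.0001
finger_force: 3.5
```

Call:
apply_moves(
  plan=[
    [0, -0.7, 0, 0, 1],
    [0, -0.5, 0, 0, 1],
    [0, 0, 0, 0, 1],
  ],
)

```text
time_s: 23.68
tcp_pos: [0.6457, -0.106, 0.0927]
orientation: [1.0, 0.014, 0.001, 0.001]
contact_force: [0.3, -4.1, 5.7]
grip_width: -0.0004
finger_force: 3.2
```

Call:
apply_moves(
  plan=[
    [0, -0.5, 0, 0, 1],
    [0, 0, 0, 0, 1],
    [0, 0, 0, 0, 1],
  ],
)

```text
time_s: 23.93
tcp_pos: [0.6457, -0.1056, 0.0927]
orientation: [1.0, 0.014, 0.001, 0.001]
contact_force: [-0.2, -4.0, 6.3]
grip_width: -0.0001
finger_force: 3.1
```

```bash
python3 -c "
from edges import *
tof(642,-121.2)
d=cam('wrist');gap2(d)
for xf in (.66,.68): print(xf,edges(d,xf,.02,.02,-.18))
g=cv2.cvtColor(d['pixels'],cv2.COLOR_BGR2GRAY)
# fence face direction x edges of inserts: profile in x at insert centres
for yf in (-.01,-.03,-.045,-.09,-.105,-.118):
    xs=np.arange(.67,.71,.0004);U=np.array([w2p(d,np.r_[XF*x+YF*yf,.02]) for x in xs],np.float32)
    s=cv2.remap(g,U[None,:,0],U[None,:,1],cv2.INTER_LINEAR)[0].astype(float);D=np.diff(s);i=np.where(abs(D)>7)[0];print(yf,[(round(1e3*xs[k],1),D[k]) for k in i])
"
```

```text
tcp [ 0.6457 -0.1056  0.0927] yaw 1.62 t 23.9333 move tx -0.4 ty -2.7 spin -0.01 F [-0.2 -4.   6.3] w -0.0001
line [] face [0.0124 0.0123 0.0149] gap None
0.66 [(np.float64(12.2), 23.0), (np.float64(-0.4), -26.0), (np.float64(-10.9), -3.8), (np.float64(-26.2), -7.4), (np.float64(-28.3), -3.9), (np.float64(-36.7), 19.6), (np.float64(-50.8), -9.8), (np.float64(-58.9), 10.5), (np.float64(-67.9), 10.8), (np.float64(-70.9), 4.3), (np.float64(-76.6), -3.7), (np.float64(-79.3), 6.8), (np.float64(-85.9), -10.8), (np.float64(-91.9), -22.5), (np.float64(-102.1), 4.2), (np.float64(-109.6), 8.1), (np.float64(-123.1), -3.0), (np.float64(-127.9), 28.1), (np.float64(-140.8), -8.8), (np.float64(-142.0), 5.5)]
0.68 [(np.float64(19.4), 29.2), (np.float64(12.2), 22.9), (np.float64(-3.4), -26.1), (np.float64(-33.7), 25.6), (np.float64(-50.8), -20.2), (np.float64(-58.9), 23.8), (np.float64(-78.1), -3.9), (np.float64(-79.3), 6.4), (np.float64(-94.9), -24.3), (np.float64(-124.9), 26.7), (np.float64(-140.8), -7.1)]
-0.01 [(np.float64(685.2), np.float64(23.0)), (np.float64(685.6), np.float64(44.0)), (np.floa
[... 2394 characters left out ...]
(694.0), np.float64(-30.0)), (np.float64(694.4), np.float64(-20.0)), (np.float64(695.2), np.float64(15.0)), (np.float64(695.6), np.float64(17.0)), (np.float64(696.0), np.float64(8.0))]
-0.118 [(np.float64(685.2), np.float64(8.0)), (np.float64(685.6), np.float64(26.0)), (np.float64(686.0), np.float64(38.0)), (np.float64(686.4), np.float64(37.0)), (np.float64(686.8), np.float64(21.0)), (np.float64(687.2), np.float64(8.0)), (np.float64(693.2), np.float64(-13.0)), (np.float64(693.6), np.float64(-24.0)), (np.float64(694.0), np.float64(-30.0)), (np.float64(694.4), np.float64(-20.0)), (np.float64(695.2), np.float64(17.0)), (np.float64(695.6), np.float64(17.0)), (np.float64(696.0), np.float64(8.0))]
```

The insert fronts are flush with the fence, but the tip slid over B's top because it was too high. I'll retreat and redo the push lower.

Call:
apply_moves(
  plan=[
    [0, 0, -12, 0, 1],
    [0, 17, 0, 0, 1],
    [0, 20, 0, 0, 1],
    [0, 12, 0, 0, 1],
    [0, 0, 0, 0, 1],
  ],
)

```text
time_s: 24.4
tcp_pos: [0.6464, -0.157, 0.1034]
orientation: [1.0, 0.013, 0.0, 0.0]
contact_force: [-1.1, 0.0, -0.1]
grip_width: 0.0002
finger_force: 0.0
```

Call:
apply_moves(
  plan=[
    [0, 0, 10, 0, 1],
    [0, 0, 13, 0, 1],
    [0, 0, 0, 0, 1],
    [0, 0, 0, 0, 1],
  ],
)

```text
time_s: 24.73
tcp_pos: [0.6461, -0.1534, 0.0792]
orientation: [1.0, 0.014, -0.001, -0.001]
contact_force: [1.3, 0.9, 0.1]
grip_width: 0.0002
finger_force: 0.0
```

```bash
python3 -c "
from edges import *
tof(642,-121.2)
d=cam('wrist')
for xf in (.66,.68): print(xf,edges(d,xf,.02,-.03,-.18))
"
```

```text
tcp [ 0.6461 -0.1534  0.0792] yaw 1.65 t 24.7333 move tx 0.5 ty -50.6 spin 0.02 F [1.3 0.9 0.1] w 0.0002
0.66 [(np.float64(-35.1), 25.9), (np.float64(-36.9), 30.7), (np.float64(-51.6), -15.1), (np.float64(-66.3), 22.7), (np.float64(-78.6), -13.8), (np.float64(-92.1), -21.6), (np.float64(-115.8), 8.2), (np.float64(-124.5), -4.8), (np.float64(-128.1), 31.0), (np.float64(-131.7), -12.2), (np.float64(-141.9), -11.1), (np.float64(-145.8), 11.3), (np.float64(-174.6), 12.6)]
0.68 [(np.float64(-40.8), 69.2), (np.float64(-51.3), -19.1), (np.float64(-66.3), 24.8), (np.float64(-79.8), 5.9), (np.float64(-95.1), -27.5), (np.float64(-125.4), 29.4), (np.float64(-141.9), -23.8), (np.float64(-145.8), 24.2)]
```

Call:
apply_moves(
  plan=[
    [0, -6, 0, 0, 1],
    [0, -9, 0, 0, 1],
    [0, -9, 0, 0, 1],
    [0, -8, 0, 0, 1],
    [0, -5, 0, 0, 1],
  ],
)

```text
time_s: 25.2
tcp_pos: [0.6455, -0.1161, 0.0807]
orientation: [1.0, 0.015, 0.0, 0.0]
contact_force: [0.1, -2.0, 1.0]
grip_width: 0.0002
finger_force: 1.2
```

Call:
apply_moves(
  plan=[
    [0, 0, 0, 0, 1],
    [0, 0, 0, 0, 1],
  ],
)

```text
time_s: 25.37
tcp_pos: [0.6454, -0.1168, 0.0803]
orientation: [1.0, 0.014, -0.0, -0.0]
contact_force: [-0.1, 0.3, 1.7]
grip_width: 0.0001
finger_force: 0.0
```

```bash
python3 -c "
from edges import *
tof(642,-121.2)
d=cam('wrist')
for xf in (.66,.68): print(xf,edges(d,xf,.02,-.03,-.15))
"
```

```text
tcp [ 0.6454 -0.1168  0.0803] yaw 1.65 t 25.3667 move tx 0.2 ty -14.0 spin 0.02 F [-0.1  0.3  1.7] w 0.0001
0.66 [(np.float64(-36.6), 29.8), (np.float64(-38.7), -12.6), (np.float64(-51.0), -9.1), (np.float64(-56.7), 12.3), (np.float64(-68.1), 3.4), (np.float64(-69.9), -21.0), (np.float64(-73.8), 8.6), (np.float64(-78.3), 3.0), (np.float64(-95.7), -9.0), (np.float64(-105.6), 21.6), (np.float64(-119.4), -11.7), (np.float64(-121.5), 12.2), (np.float64(-138.6), 12.9)]
0.68 [(np.float64(-33.9), 26.9), (np.float64(-51.0), -20.8), (np.float64(-56.7), 24.4), (np.float64(-72.9), -27.9), (np.float64(-102.9), 29.4), (np.float64(-119.7), -24.9), (np.float64(-121.5), 25.1)]
```

Call:
apply_moves(
  plan=[
    [0, -2.5, 0, 0, 1],
    [0, -2.5, 0, 0, 1],
    [0, 0, 0, 0, 1],
  ],
)

```text
time_s: 25.67
tcp_pos: [0.6453, -0.1123, 0.0802]
orientation: [1.0, 0.014, -0.0, -0.0]
contact_force: [-0.1, -0.6, -0.1]
grip_width: 0.0
finger_force: 0.1
```

Call:
apply_moves(
  plan=[
    [0, -0.8, 0, 0, 1],
    [0, 0, 0, 0, 1],
  ],
)

```text
time_s: 25.83
tcp_pos: [0.6452, -0.1117, 0.0802]
orientation: [1.0, 0.014, -0.0, 0.0]
contact_force: [-0.7, -1.4, -0.6]
grip_width: 0.0001
finger_force: 0.5
```

Call:
apply_moves(
  plan=[
    [0, -0.7, 0, 0, 1],
    [0, 0, 0, 0, 1],
  ],
)

```text
time_s: 26.0
tcp_pos: [0.6452, -0.111, 0.0802]
orientation: [1.0, 0.014, -0.0, 0.0]
contact_force: [0.1, -1.3, -1.1]
grip_width: -0.0001
finger_force: 0.6
```

```bash
python3 -c "
from edges import *
tof(642,-121.2)
d=cam('wrist')
for xf in (.66,.68): print(xf,edges(d,xf,.02,-.03,-.15))
"
```

```text
tcp [ 0.6452 -0.111   0.0802] yaw 1.61 t 26.0 move tx 0.2 ty -8.1 spin -0.02 F [ 0.1 -1.3 -1.1] w -0.0001
0.66 [(np.float64(-32.4), -5.0), (np.float64(-36.6), 20.4), (np.float64(-51.0), -7.8), (np.float64(-52.5), 12.1), (np.float64(-65.4), -18.1), (np.float64(-90.0), -6.2), (np.float64(-101.4), 20.8), (np.float64(-114.9), -11.1), (np.float64(-117.0), 12.1), (np.float64(-132.6), 13.0)]
0.68 [(np.float64(-33.9), 26.0), (np.float64(-50.7), -19.8), (np.float64(-52.5), 23.2), (np.float64(-68.4), -28.0), (np.float64(-98.7), 28.8), (np.float64(-115.2), -23.0), (np.float64(-117.0), 25.6)]
```

Call:
apply_moves(
  plan=[
    [0, -0.8, 0, 0, 1],
    [0, 0, 0, 0, 1],
  ],
)

```text
time_s: 26.22
tcp_pos: [0.6452, -0.1101, 0.0802]
orientation: [1.0, 0.014, 0.0, 0.0]
contact_force: [0.1, -1.8, -0.5]
grip_width: -0.0003
finger_force: 0.6
```

Call:
apply_moves(
  plan=[
    [0, -0.7, 0, 0, 1],
    [0, 0, 0, 0, 1],
  ],
)

```text
time_s: 26.38
tcp_pos: [0.6453, -0.1099, 0.0803]
orientation: [1.0, 0.014, 0.0, 0.0]
contact_force: [0.6, -4.4, -1.0]
grip_width: -0.0001
finger_force: 2.0
```

Call:
apply_moves(
  plan=[
    [0, -0.5, 0, 0, 1],
    [0, 0, 0, 0, 1],
    [0, 0, 0, 0, 1],
  ],
)

```text
time_s: 26.63
tcp_pos: [0.6453, -0.1098, 0.0804]
orientation: [1.0, 0.014, 0.0, 0.001]
contact_force: [-0.4, -6.7, -1.4]
grip_width: -0.0002
finger_force: 3.1
```

Call:
apply_moves(
  plan=[
    [0, 8, 0, 0, 1],
    [0, 5, -15, 0, 1],
    [-10, 15, -35, 0, 0],
    [-24, 25, -20, 0, -0.5],
    [-28, 28, 0, 0, -1],
  ],
)

```text
time_s: 27.05
tcp_pos: [0.5868, -0.1921, 0.1547]
orientation: [1.0, 0.015, 0.004, 0.002]
contact_force: [1.0, -1.4, 1.1]
grip_width: 0.0355
finger_force: 0.0
```

Call:
apply_moves(
  plan=[
    [-28, 28, 0, 0, -1],
    [-28, 28, 0, 0, -1],
    [-28, 28, 0, 0, -1],
    [-28, 28, 0, 0, -1],
    [-28, 22, 0, 0, -1],
  ],
)

```text
time_s: 27.47
tcp_pos: [0.4479, -0.3312, 0.1505]
orientation: [1.0, 0.014, 0.0, -0.0]
contact_force: [0.8, -0.5, -0.1]
grip_width: 0.0856
finger_force: 0.0
```

Call:
apply_moves(
  plan=[
    [-10, 8, 0, 6.9, -1],
    [0, 0, 0, 0, -1],
    [0, 0, 0, 0, -1],
  ],
)

```text
time_s: 27.72
tcp_pos: [0.4393, -0.3381, 0.1504]
orientation: [0.999, -0.046, 0.0, -0.0]
contact_force: [-0.1, 0.4, 1.0]
grip_width: 0.085
finger_force: 0.0
```

```bash
python3 -c "
from h import *
to(432.5,-344.1,-5.25)
p=cam('wrist');inserts(p,p['pixels'])
"
```

```text
tcp [ 0.4393 -0.3381  0.1504] yaw -5.27 t 27.7167 move tx -6.3 ty 6.6 spin -0.02 F [-0.1  0.4  1. ] w 0.085
insert c(261.6,-486.6) 43.1x31.4 yaw -5.2  Xf 247.7 Yf -493.9
insert c(363.7,-523.6) 66.6x60.4 yaw 80.1  Xf 348.6 Yf -533.7
insert c(457.4,-347.1) 63.9x49.8 yaw 84.9  Xf 447.3 Yf -359.9
```

Call:
apply_moves(
  plan=[
    [-6, 7, 10, 0, -1],
    [0, 0, 30, 0, -1],
    [0, 0, 22, 0, -1],
    [0, 0, 12.5, 0, -1],
    [0, 0, 0, 0, -1],
  ],
)

```text
time_s: 28.18
tcp_pos: [0.4332, -0.3424, 0.0733]
orientation: [0.999, -0.044, -0.002, -0.002]
contact_force: [-0.4, 0.3, 0.4]
grip_width: 0.0854
finger_force: 0.0
```

Call:
apply_moves(
  plan=[
    [0, 0, 0, 0, 0],
    [0, 0, 0, 0, 0],
    [0, 0, 0, 0, 0],
    [0, 0, 0, 0, 0],
  ],
)

```text
time_s: 28.52
tcp_pos: [0.4337, -0.3443, 0.0771]
orientation: [0.999, -0.046, 0.001, 0.001]
contact_force: [2.4, 1.2, 5.4]
grip_width: 0.0627
finger_force: 45.1
```

```bash
python3 -c "
from h import *
tof(625,-175)
"
```

```text
tcp [ 0.4337 -0.3443  0.0771] yaw -5.24 t 28.5167 move tx 178.1 ty -204.3 spin -6.87 F [2.4 1.2 5.4] w 0.0627
```

Call:
apply_moves(
  plan=[
    [8, -10, 0, 0, 0],
    [18, -20, 0, 0, 0],
    [22, -26, 0, 0, 0],
    [22, -26, 0, 0, 0],
    [22, -26, 0, 0, 0],
  ],
)

```text
time_s: 28.93
tcp_pos: [0.5356, -0.2448, 0.0771]
orientation: [0.999, -0.046, 0.001, 0.001]
contact_force: [-2.6, -2.9, 4.1]
grip_width: 0.0628
finger_force: 45.0
```

Call:
apply_moves(
  plan=[
    [22, -26, 0, 0, 0],
    [22, -26, 0, 0, 0],
    [22, -24, 0, 0, 0],
    [16, -14, 0, 0, 0],
    [4, -6, 0, -6.8, 0],
  ],
)

```text
time_s: 29.35
tcp_pos: [0.6314, -0.1555, 0.0771]
orientation: [1.0, 0.014, 0.001, 0.001]
contact_force: [-2.2, -1.9, 5.8]
grip_width: 0.0626
finger_force: 45.3
```

Call:
apply_moves(
  plan=[
    [0, 0, 0, 0, 0],
    [0, 0, 0, 0, 0],
  ],
)

```text
time_s: 29.52
tcp_pos: [0.6303, -0.1565, 0.0771]
orientation: [1.0, 0.014, 0.002, 0.0]
contact_force: [2.7, 4.2, 5.1]
grip_width: 0.063
finger_force: 45.2
```

```bash
python3 -c "
from edges import *
tof(645.5,-175)
d=cam('wrist')
for xf in (.65,.66): print(xf,edges(d,xf,.02,-.03,-.22))
"
```

```text
tcp [ 0.6303 -0.1565  0.0771] yaw 1.58 t 29.5167 move tx 19.9 ty 0.6 spin -0.05 F [2.7 4.2 5.1] w 0.063
0.65 [(np.float64(-41.7), 71.8), (np.float64(-50.7), -8.8), (np.float64(-52.2), 10.8), (np.float64(-64.5), -29.4), (np.float64(-85.8), -4.9), (np.float64(-100.5), 22.1), (np.float64(-109.5), 16.9), (np.float64(-114.9), -20.5), (np.float64(-122.1), 24.3), (np.float64(-137.1), -4.4), (np.float64(-141.9), -5.8), (np.float64(-143.1), 13.2), (np.float64(-155.7), -25.5), (np.float64(-191.7), 32.1), (np.float64(-204.6), -5.1)]
0.66 [(np.float64(-44.4), 74.1), (np.float64(-50.7), -8.6), (np.float64(-52.2), 11.2), (np.float64(-64.5), -30.7), (np.float64(-67.8), 5.3), (np.float64(-70.5), -3.5), (np.float64(-81.9), 3.4), (np.float64(-100.5), 31.8), (np.float64(-114.9), -20.4), (np.float64(-122.1), 25.8), (np.float64(-143.1), 6.2), (np.float64(-157.5), -14.2), (np.float64(-159.0), -18.8), (np.float64(-189.0), 28.6), (np.float64(-204.6), -7.8), (np.float64(-205.8), 3.8)]
```

Call:
apply_moves(
  plan=[
    [6, 0, 0, 0, 0],
    [6, 0, 0, 0, 0],
    [5, 0, 0, 0, 0],
    [2, 0, 0, 0, 0],
    [0, 0, 0, 0, 0],
  ],
)

```text
time_s: 29.98
tcp_pos: [0.6479, -0.1573, 0.0771]
orientation: [1.0, 0.013, 0.0, 0.0]
contact_force: [-3.0, -0.3, 8.0]
grip_width: 0.0626
finger_force: 45.4
```

Call:
apply_moves(
  plan=[
    [1, 0, 0, 0, 0],
    [0, 0, 0, 0, 0],
  ],
)

```text
time_s: 30.15
tcp_pos: [0.6485, -0.1573, 0.0771]
orientation: [1.0, 0.013, -0.0, 0.0]
contact_force: [-4.8, -0.5, 9.7]
grip_width: 0.0626
finger_force: 45.5
```

Call:
apply_moves(
  plan=[
    [1, 0, 0, 0, 0],
    [0, 0, 0, 0, 0],
  ],
)

```text
time_s: 30.32
tcp_pos: [0.6495, -0.1573, 0.0771]
orientation: [1.0, 0.013, -0.0, 0.0]
contact_force: [-5.7, 0.9, 8.4]
grip_width: 0.0629
finger_force: 45.5
```

Call:
apply_moves(
  plan=[
    [1, 0, 0, 0, 0],
    [0, 0, 0, 0, 0],
  ],
)

```text
time_s: 30.48
tcp_pos: [0.6505, -0.1573, 0.0771]
orientation: [1.0, 0.013, -0.0, 0.0]
contact_force: [-6.0, -0.0, 8.6]
grip_width: 0.0628
finger_force: 45.5
```

Call:
apply_moves(
  plan=[
    [1, 0, 0, 0, 0],
    [1, 0, 0, 0, 0],
    [0, 0, 0, 0, 0],
  ],
)

```text
time_s: 30.73
tcp_pos: [0.651, -0.1573, 0.0771]
orientation: [1.0, 0.013, -0.003, 0.0]
contact_force: [-14.0, 0.4, 13.1]
grip_width: 0.0626
finger_force: 46.0
```

Call:
apply_moves(
  plan=[
    [1, 0, 0, 0, 0],
    [0, 0, 0, 0, 0],
  ],
)

```text
time_s: 30.9
tcp_pos: [0.6512, -0.1573, 0.077]
orientation: [1.0, 0.013, -0.004, 0.0]
contact_force: [-18.5, 0.5, 16.1]
grip_width: 0.0629
finger_force: 46.3
```

```bash
cat >> edges.py <<'E'
def xed(d,yfs,x0=.67,x1=.71,z=.02,th=7):
    g=cv2.cvtColor(d['pixels'],cv2.COLOR_BGR2GRAY)
    for yf in yfs:
        xs=np.arange(x0,x1,.0003);U=np.array([w2p(d,np.r_[XF*x+YF*yf,z]) for x in xs],np.float32)
        s=cv2.GaussianBlur(cv2.remap(g,U[None,:,0],U[None,:,1],cv2.INTER_LINEAR).astype(np.float32),(5,1),0)[0];D=np.diff(s)
        pk,_=find_peaks(abs(D),height=3,distance=3);print(yf,[(round(1e3*xs[i],1),round(float(D[i]),1)) for i in pk])
E
python3 -c "
from edges import *
tof(645.5,-175)
d=cam('wrist');xed(d,(-.06,-.11,-.147,-.16,-.19,-.2),.68,.705)
"
```

```text
tcp [ 0.6512 -0.1573  0.077 ] yaw 1.46 t 30.9 move tx -1.0 ty -0.8 spin -0.17 F [-18.5   0.5  16.1] w 0.0629
-0.06 [(np.float64(681.8), -14.4), (np.float64(683.0), 3.1), (np.float64(689.3), -13.6), (np.float64(690.8), 26.3), (np.float64(694.4), -20.8), (np.float64(695.6), 12.0)]
-0.11 [(np.float64(682.1), -17.9), (np.float64(684.2), 6.0), (np.float64(687.5), -6.4), (np.float64(689.3), 23.2), (np.float64(694.4), -21.7), (np.float64(695.9), 14.6)]
-0.147 [(np.float64(683.9), -10.1), (np.float64(687.8), 9.8), (np.float64(694.4), -21.2), (np.float64(695.6), 13.5)]
-0.16 [(np.float64(680.3), 3.6), (np.float64(682.1), 7.1), (np.float64(694.4), -20.6), (np.float64(695.9), 13.9)]
-0.19 [(np.float64(680.6), 19.6), (np.float64(694.4), -22.1), (np.float64(695.9), 15.0)]
-0.2 [(np.float64(681.5), -8.8), (np.float64(689.9), -6.1), (np.float64(690.8), 16.3), (np.float64(694.1), -21.1), (np.float64(695.9), 14.4)]
```

Call:
apply_moves(
  plan=[
    [-3, 0, 0, 0, 0],
    [0, 0, 0, 0, -0.75],
    [0, 0, 0, 0, -0.75],
    [0, 0, 0, 0, -0.75],
    [-2, 0, -20, 0, -0.75],
  ],
)

```text
time_s: 31.37
tcp_pos: [0.6478, -0.1564, 0.0922]
orientation: [1.0, 0.013, -0.003, -0.001]
contact_force: [-0.9, -0.7, -1.3]
grip_width: 0.0747
finger_force: 0.0
```

Call:
apply_moves(
  plan=[
    [-1, 10, -25, -0.1, 0],
    [0, 25, 0, 0, 1],
    [0, 28, 0, 0, 1],
    [0, 0, 0, 0, 1],
    [0, 0, 0, 0, 1],
  ],
)

```text
time_s: 31.78
tcp_pos: [0.6495, -0.2212, 0.1203]
orientation: [1.0, 0.013, -0.0, -0.0]
contact_force: [0.5, 0.1, -2.0]
grip_width: 0.014
finger_force: 0.0
```

```bash
python3 -c "
from edges import *
tof(644,-238)
d=cam('wrist')
for xf in (.65,.68): print(xf,edges(d,xf,.02,-.09,-.22))
xed(d,(-.147,-.16,-.19,-.2),.68,.705)
"
```

```text
tcp [ 0.6495 -0.2212  0.1203] yaw 1.48 t 31.7833 move tx 1.0 ty -1.6 spin -0.15 F [ 0.5  0.1 -2. ] w 0.014
0.65 [(np.float64(-100.8), 23.9), (np.float64(-115.2), -14.5), (np.float64(-127.2), 18.6), (np.float64(-134.1), -12.0), (np.float64(-157.5), -16.1), (np.float64(-193.2), 15.8), (np.float64(-207.3), -9.9), (np.float64(-210.6), 9.2)]
0.68 [(np.float64(-97.8), 21.1), (np.float64(-114.9), -13.7), (np.float64(-127.2), 18.2), (np.float64(-145.2), 4.6), (np.float64(-160.5), -20.0), (np.float64(-190.2), 20.6), (np.float64(-198.0), -5.4), (np.float64(-199.5), 3.6), (np.float64(-207.3), -20.4), (np.float64(-210.3), 20.7)]
-0.147 [(np.float64(683.0), -4.6), (np.float64(688.1), 5.4), (np.float64(693.5), -11.1), (np.float64(695.6), 4.8)]
-0.16 [(np.float64(680.3), 5.2), (np.float64(693.8), -17.2), (np.float64(695.3), 12.3)]
-0.19 [(np.float64(680.6), 15.2), (np.float64(693.8), -17.8), (np.float64(695.6), 12.8)]
-0.2 [(np.float64(680.6), -5.4), (np.float64(690.5), 11.9), (np.float64(693.8), -18.2), (np.float64(695.3), 12.8)]
```

Call:
apply_moves(
  plan=[
    [0, 0, 10, -0.15, 1],
    [0, 0, 15, 0, 1],
    [0, 0, 14, 0, 1],
    [0, 0, 0, 0, 1],
    [0, 0, 0, 0, 1],
  ],
)

```text
time_s: 32.25
tcp_pos: [0.6495, -0.219, 0.0807]
orientation: [1.0, 0.016, -0.001, -0.001]
contact_force: [-0.2, -0.2, 0.3]
grip_width: 0.0001
finger_force: 0.0
```

Call:
apply_moves(
  plan=[
    [0, -6, 0, 0, 1],
    [0, -9, 0, 0, 1],
    [0, -9, 0, 0, 1],
    [0, -8, 0, 0, 1],
    [0, -6, 0, 0, 1],
  ],
)

```text
time_s: 32.67
tcp_pos: [0.6488, -0.1809, 0.0825]
orientation: [1.0, 0.016, 0.001, 0.0]
contact_force: [0.4, -2.9, 1.7]
grip_width: 0.0001
finger_force: 1.5
```

Call:
apply_moves(
  plan=[
    [0, 0, 0, 0, 1],
    [0, 0, 0, 0, 1],
  ],
)

```text
time_s: 32.83
tcp_pos: [0.6486, -0.1814, 0.0819]
orientation: [1.0, 0.016, -0.0, -0.0]
contact_force: [0.5, 0.2, 0.1]
grip_width: 0.0003
finger_force: 0.0
```

```bash
python3 -c "
from edges import *
tof(644,-192.1)
d=cam('wrist')
for xf in (.66,.68): print(xf,edges(d,xf,.02,-.09,-.22))
"
```

```text
tcp [ 0.6486 -0.1814  0.0819] yaw 1.81 t 32.8333 move tx 0.9 ty -7.7 spin 0.18 F [0.5 0.2 0.1] w 0.0003
0.66 [(np.float64(-91.2), 3.2), (np.float64(-100.8), 21.6), (np.float64(-114.9), -8.4), (np.float64(-121.8), 12.7), (np.float64(-135.0), -20.5), (np.float64(-147.6), 4.8), (np.float64(-157.8), -4.9), (np.float64(-171.0), 20.2), (np.float64(-184.8), -11.1), (np.float64(-186.6), 11.8), (np.float64(-202.5), 14.5)]
0.68 [(np.float64(-98.1), 24.2), (np.float64(-115.2), -17.2), (np.float64(-121.8), 23.8), (np.float64(-126.3), -4.4), (np.float64(-130.5), 6.6), (np.float64(-138.3), -26.4), (np.float64(-167.7), 26.1), (np.float64(-176.1), -4.2), (np.float64(-177.6), 3.2), (np.float64(-184.8), -22.2), (np.float64(-186.6), 22.6)]
```

Call:
apply_moves(
  plan=[
    [0, -2.5, 1, 0.15, 1],
    [0, -2.5, 0, 0, 1],
    [0, -0.8, 0, 0, 1],
    [0, 0, 0, 0, 1],
  ],
)

```text
time_s: 33.22
tcp_pos: [0.6484, -0.1762, 0.0807]
orientation: [1.0, 0.014, -0.0, -0.0]
contact_force: [-0.5, -1.5, 0.7]
grip_width: -0.0
finger_force: 0.4
```

Call:
apply_moves(
  plan=[
    [0, -0.8, 0, 0, 1],
    [0, 0, 0, 0, 1],
  ],
)

```text
time_s: 33.38
tcp_pos: [0.6483, -0.1754, 0.0807]
orientation: [1.0, 0.014, -0.0, -0.0]
contact_force: [0.5, -1.3, -0.5]
grip_width: 0.0002
finger_force: 0.6
```

Call:
apply_moves(
  plan=[
    [0, -0.7, 0, 0, 1],
    [0, 0, 0, 0, 1],
  ],
)

```text
time_s: 33.55
tcp_pos: [0.6483, -0.1747, 0.0807]
orientation: [1.0, 0.014, -0.0, -0.0]
contact_force: [0.9, -1.9, 0.4]
grip_width: -0.0001
finger_force: 0.7
```

Call:
apply_moves(
  plan=[
    [0, -0.6, 0, 0, 1],
    [0, 0, 0, 0, 1],
  ],
)

```text
time_s: 33.72
tcp_pos: [0.6483, -0.1741, 0.0807]
orientation: [1.0, 0.014, -0.0, -0.0]
contact_force: [-0.5, -2.7, -0.1]
grip_width: -0.0002
finger_force: 0.7
```

Call:
apply_moves(
  plan=[
    [0, -0.7, 0, 0, 1],
    [0, 0, 0, 0, 1],
    [0, 0, 0, 0, 1],
  ],
)

```text
time_s: 33.97
tcp_pos: [0.6483, -0.1738, 0.0807]
orientation: [1.0, 0.014, -0.0, 0.0]
contact_force: [-0.0, -4.3, -0.2]
grip_width: 0.0003
finger_force: 2.1
```

Call:
apply_moves(
  plan=[
    [0, -0.5, 0, 0, 1],
    [0, 0, 0, 0, 1],
    [0, 0, 0, 0, 1],
  ],
)

```text
time_s: 34.22
tcp_pos: [0.6483, -0.1736, 0.0808]
orientation: [1.0, 0.014, 0.0, 0.001]
contact_force: [-1.4, -5.9, -1.5]
grip_width: -0.0
finger_force: 3.0
```

```bash
python3 -c "
from edges import *
tof(644,-192.1)
d=cam('wrist')
for xf in (.66,.68): print(xf,edges(d,xf,.02,-.04,-.22))
xed(d,(-.06,-.1,-.125,-.16,-.17),.68,.705)
"
```

```text
tcp [ 0.6483 -0.1736  0.0808] yaw 1.60 t 34.2167 move tx 0.9 ty 0.1 spin -0.03 F [-1.4 -5.9 -1.5] w -0.0
0.66 [(np.float64(-53.8), 70.2), (np.float64(-64.6), -27.9), (np.float64(-81.7), 3.4), (np.float64(-92.2), -6.7), (np.float64(-93.7), -4.7), (np.float64(-100.6), 19.2), (np.float64(-114.4), -5.7), (np.float64(-115.6), 6.7), (np.float64(-128.5), -19.6), (np.float64(-133.6), 4.4), (np.float64(-137.8), 4.7), (np.float64(-145.0), 3.6), (np.float64(-149.5), -7.4), (np.float64(-153.4), -3.1), (np.float64(-164.2), 19.8), (np.float64(-178.0), -12.3), (np.float64(-179.8), 11.5), (np.float64(-196.0), 12.5)]
0.68 [(np.float64(-59.5), 71.7), (np.float64(-67.3), -26.8), (np.float64(-97.9), 28.1), (np.float64(-114.4), -11.4), (np.float64(-115.6), 13.3), (np.float64(-124.3), 5.0), (np.float64(-131.8), -19.9), (np.float64(-160.9), 25.1), (np.float64(-168.1), -4.9), (np.float64(-172.0), 4.9), (np.float64(-178.0), -21.7), (np.float64(-179.8), 23.8)]
-0.06 [(np.float64(680.9), -45.3)]
-0.1 [(np.float64(694.1), -19.9), (np.float64(695.6), 12.4)]
-0.125 [(np.float64(681.5), -10.5), (np.float64(688.1), -10.2), (np.float64(689.6), 21.1), (np.float64(693.5), -22.4), (np.float64(695.6), 14.7)]
-0.16 [(np.float64(681.5), 19.2), (np.float64(693.5), -20.5), (np.float64(695.6), 15.1)]
-0.17 [(np.float64(680.3), -7.6), (np.float64(689.0), -4.4), (np.float64(690.2), 16.9), (np.float64(693.5), -22.1), (np.float64(695.6), 15.9)]
```

Call:
apply_moves(
  plan=[
    [0, 4, 0, 0, 1],
    [0, 8, 0, 0, 1],
    [0, 5, -20, 0, 1],
    [-15, 0, -20, 0, 1],
    [-30, -15, 0, 0, 1],
  ],
)

```text
time_s: 34.68
tcp_pos: [0.6059, -0.179, 0.1241]
orientation: [1.0, 0.013, 0.004, 0.002]
contact_force: [1.2, -0.5, 0.1]
grip_width: 0.0
finger_force: 0.0
```

Call:
apply_moves(
  plan=[
    [-28, -24, 0, 0, 1],
    [-6, -24, 0, 0, 1],
    [0, 0, 18, 0, 1],
    [0, 0, 20, 0, 1],
    [0, 0, 0, 0, 1],
  ],
)

```text
time_s: 35.1
tcp_pos: [0.5668, -0.1285, 0.0801]
orientation: [1.0, 0.014, -0.002, -0.001]
contact_force: [-1.2, -0.1, -0.1]
grip_width: -0.0006
finger_force: 0.0
```

```bash
python3 -c "
from edges import *
tof(583,-145.7)
d=cam('wrist')
xed(d,(-.135,-.14,-.145,-.152,-.157),.585,.603)
"
```

```text
tcp [ 0.5668 -0.1285  0.0801] yaw 1.62 t 35.1 move tx 20.1 ty 1.1 spin -0.01 F [-1.2 -0.1 -0.1] w -0.0006
-0.135 [(np.float64(585.3), 6.3), (np.float64(586.8), 4.9), (np.float64(594.9), 5.8), (np.float64(602.4), -3.1)]
-0.14 [(np.float64(594.0), -4.2), (np.float64(595.2), 5.6), (np.float64(600.9), -29.1)]
-0.145 [(np.float64(594.9), 5.8), (np.float64(599.4), -26.8)]
-0.152 [(np.float64(594.9), 6.2), (np.float64(600.6), -29.2)]
-0.157 [(np.float64(594.9), 6.1), (np.float64(602.4), -11.1)]
```

Call:
apply_moves(
  plan=[
    [6, 1, 0, 0, 1],
    [6, 0, 0, 0, 1],
    [4, 0, 0, 0, 1],
    [1, 0, 0, 0, 1],
    [0, 0, 0, 0, 1],
  ],
)

```text
time_s: 35.57
tcp_pos: [0.5856, -0.1298, 0.0832]
orientation: [1.0, 0.014, 0.0, 0.0]
contact_force: [0.1, 1.0, 0.4]
grip_width: 0.0
finger_force: 0.0
```

Call:
apply_moves(
  plan=[
    [1, 0, 0, 0, 1],
    [1, 0, 0, 0, 1],
    [0, 0, 0, 0, 1],
  ],
)

```text
time_s: 35.82
tcp_pos: [0.5865, -0.1296, 0.0829]
orientation: [1.0, 0.014, -0.001, -0.0]
contact_force: [-4.7, -0.5, 3.9]
grip_width: 0.0003
finger_force: 2.3
```

Call:
apply_moves(
  plan=[
    [1, 0, 0, 0, 1],
    [1, 0, 0, 0, 1],
    [0, 0, 0, 0, 1],
  ],
)

```text
time_s: 36.07
tcp_pos: [0.5869, -0.1296, 0.0828]
orientation: [1.0, 0.014, -0.003, -0.0]
contact_force: [-14.3, -1.7, 9.0]
grip_width: -0.0003
finger_force: 7.0
```

Call:
apply_moves(
  plan=[
    [-6, 0, 0, 0, 1],
    [-8, -10, 0, 0, 1],
    [0, -24, 0, 0, 1],
    [0, -22, 0, 0, 1],
    [0, -8, 1, 0, 1],
  ],
)

```text
time_s: 36.48
tcp_pos: [0.573, -0.0638, 0.0819]
orientation: [1.0, 0.015, 0.0, -0.0]
contact_force: [0.3, -0.2, 0.4]
grip_width: -0.0006
finger_force: 0.0
```

Call:
apply_moves(
  plan=[
    [0, 0, 0, 0, 1],
    [4, 0, 0, 0, 1],
    [4, 0, 0, 0, 1],
    [0, 0, 0, 0, 1],
    [0, 0, 0, 0, 1],
  ],
)

```text
time_s: 36.9
tcp_pos: [0.5816, -0.0666, 0.0817]
orientation: [1.0, 0.014, 0.0, 0.0]
contact_force: [-0.7, -0.9, 0.2]
grip_width: -0.0
finger_force: 0.0
```

```bash
python3 -c "
from edges import *
tof(583,-81.7)
"
```

```text
tcp [ 0.5816 -0.0666  0.0817] yaw 1.56 t 36.9 move tx 3.5 ty -1.5 spin -0.07 F [-0.7 -0.9  0.2] w -0.0
```

Call:
apply_moves(
  plan=[
    [1.5, -1.5, 0, 0, 1],
    [1.5, 0, 0, 0, 1],
    [0, 0, 0, 0, 1],
  ],
)

```text
time_s: 37.15
tcp_pos: [0.5843, -0.0643, 0.0817]
orientation: [1.0, 0.014, -0.0, 0.0]
contact_force: [-0.3, -0.2, 0.7]
grip_width: -0.0001
finger_force: 0.0
```

Call:
apply_moves(
  plan=[
    [1, 0, 0, 0, 1],
    [1, 0, 0, 0, 1],
    [0, 0, 0, 0, 1],
  ],
)

```text
time_s: 37.4
tcp_pos: [0.5848, -0.0642, 0.0817]
orientation: [1.0, 0.014, -0.002, -0.0]
contact_force: [-8.0, -2.0, 5.4]
grip_width: 0.0003
finger_force: 4.3
```

Call:
apply_moves(
  plan=[
    [1, 0, 0, 0, 1],
    [0, 0, 0, 0, 1],
    [0, 0, 0, 0, 1],
  ],
)

```text
time_s: 37.65
tcp_pos: [0.585, -0.0642, 0.0817]
orientation: [1.0, 0.014, -0.003, -0.0]
contact_force: [-13.9, -3.0, 6.9]
grip_width: -0.0001
finger_force: 6.4
```

Call:
apply_moves(
  plan=[
    [-6, 0, 0, 0, 1],
    [-8, -10, 0, 0, 1],
    [0, -24, 0, 0, 1],
    [0, -22, 0, 0, 1],
    [0, -9, 0, 0, 1],
  ],
)

```text
time_s: 38.07
tcp_pos: [0.5711, 0.0025, 0.0818]
orientation: [1.0, 0.015, 0.0, -0.0]
contact_force: [-0.7, 0.1, -0.0]
grip_width: 0.0
finger_force: 0.0
```

Call:
apply_moves(
  plan=[
    [0, 0, 0, 0, 1],
    [4, 0, 0, 0, 1],
    [5, 0, 0, 0, 1],
    [2, 0, 0, 0, 1],
    [0, 0, 0, 0, 1],
  ],
)

```text
time_s: 38.48
tcp_pos: [0.5826, -0.0002, 0.0816]
orientation: [1.0, 0.014, -0.001, 0.0]
contact_force: [-2.3, -1.5, 0.2]
grip_width: 0.0002
finger_force: 1.1
```

```bash
python3 -c "
from edges import *
tof(583,-17.7)
"
```

```text
tcp [ 5.826e-01 -2.000e-04  8.160e-02] yaw 1.55 t 38.4833 move tx 0.7 ty 0.9 spin -0.08 F [-2.3 -1.5  0.2] w 0.0002
```

Then finish A's push, retreat, and raise above the row for a check.

Call:
apply_moves(
  plan=[
    [1, 0, 0, 0, 1],
    [1, 0, 0, 0, 1],
    [1, 0, 0, 0, 1],
    [0, 0, 0, 0, 1],
    [0, 0, 0, 0, 1],
  ],
)

```text
time_s: 38.9
tcp_pos: [0.5831, -0.0001, 0.0816]
orientation: [1.0, 0.014, -0.004, 0.0]
contact_force: [-13.4, -4.7, 9.6]
grip_width: 0.0003
finger_force: 7.2
```

Call:
apply_moves(
  plan=[
    [-5, 0, 0, 0, 1],
    [-10, 0, 0, 0, 1],
    [-10, 10, -20, 0, 1],
    [0, 20, -35, 0, 1],
    [10, 30, -40, 0, 1],
  ],
)

```text
time_s: 39.32
tcp_pos: [0.5689, -0.0541, 0.1702]
orientation: [1.0, 0.015, -0.001, -0.001]
contact_force: [2.1, -0.8, 0.5]
grip_width: -0.0001
finger_force: 0.0
```

Call:
apply_moves(
  plan=[
    [20, 10, -20, 0, 1],
    [20, 0, 0, 0, 1],
    [0, 0, 0, 0, 1],
    [0, 0, 0, 0, 1],
  ],
)

```text
time_s: 39.65
tcp_pos: [0.6107, -0.0634, 0.1891]
orientation: [1.0, 0.014, 0.0, -0.0]
contact_force: [-0.4, -0.1, 0.3]
grip_width: 0.0003
finger_force: 0.0
```

```bash
python3 -c "
from edges import *
tof(644,-81.7)
d=cam('wrist');cv2.imwrite('pics/end1.png',d['pixels'])
for xf in (.62,.66,.685): print(xf,edges(d,xf,.02,.03,-.20))
xed(d,(-.01,-.04,-.055,-.08,-.105,-.12,-.14,-.17),.688,.702)
xed(d,(-.001,-.034,-.065,-.098,-.13,-.16),.588,.600)
gap2(d)
"
```

```text
tcp [ 0.6107 -0.0634  0.1891] yaw 1.59 t 39.65 move tx 35.3 ty 0.9 spin -0.04 F [-0.4 -0.1  0.3] w 0.0003
0.62 [(np.float64(28.2), -7.1), (np.float64(14.7), 5.8), (np.float64(12.3), 7.2), (np.float64(-0.3), -18.4), (np.float64(-36.3), 20.8), (np.float64(-49.5), -8.7), (np.float64(-51.3), 8.2), (np.float64(-64.5), -16.9), (np.float64(-99.9), 18.8), (np.float64(-113.1), -10.2), (np.float64(-114.9), 9.1), (np.float64(-128.4), -18.5), (np.float64(-163.8), 16.4)]
0.66 [(np.float64(27.3), 24.7), (np.float64(17.4), -17.1), (np.float64(12.9), 18.1), (np.float64(-0.3), -20.1), (np.float64(-3.9), 3.0), (np.float64(-6.6), -4.1), (np.float64(-36.3), 21.6), (np.float64(-49.5), -9.8), (np.float64(-51.3), 9.6), (np.float64(-64.5), -21.2), (np.float64(-99.9), 21.0), (np.float64(-113.1), -9.1), (np.float64(-114.9), 8.0), (np.float64(-127.8), -20.4), (np.float64(-150.9), 3.2), (np.float64(-163.8), 20.8)]
0.685 [(np.float64(17.4), -18.8), (np.float64(12.9), 17.9), (np.float64(10.2), -4.9), (np.float64(2.7), -5.7), (np.float64(0.9), 14.1), (np.float64(-8.4), -13.1), (np.float64(-28.2), 13.8), (np.float6
[... 525 characters left out ...]
oat64(693.7), -9.9)]
-0.04 [(np.float64(689.8), 5.6), (np.float64(693.7), -11.6)]
-0.055 [(np.float64(688.9), 3.6), (np.float64(693.7), -12.0)]
-0.08 [(np.float64(688.3), 14.1), (np.float64(693.7), -13.1)]
-0.105 [(np.float64(689.8), 3.9), (np.float64(693.7), -13.3)]
-0.12 [(np.float64(689.8), 5.1), (np.float64(693.7), -12.9), (np.float64(695.2), 3.7)]
-0.14 [(np.float64(693.7), -13.2), (np.float64(695.2), 3.8)]
-0.17 [(np.float64(690.7), 6.3), (np.float64(693.4), -13.7), (np.float64(694.9), 3.6)]
-0.001 []
-0.034 []
-0.065 []
-0.098 [(np.float64(596.7), 12.1)]
-0.13 []
-0.16 []
line [0.0155 0.0154 0.0154 0.0154 0.0155 0.0154] face [0.0132 0.0132 0.0133 0.0133 0.0131 0.0132 0.0132] gap -2.22
```

Call:
apply_moves(
  plan=[
    [18, -20, 0, 0, 1],
    [18, -20, 0, 0, 1],
    [0, -22, 0, 0, 1],
    [0, -18, 0, 0, 1],
    [0, 0, 0, 0, 1],
  ],
)

```text
time_s: 40.12
tcp_pos: [0.6432, 0.0212, 0.1887]
orientation: [1.0, 0.016, -0.001, -0.001]
contact_force: [-0.2, 0.9, 0.0]
grip_width: 0.0001
finger_force: 0.0
```

Call:
apply_moves(
  plan=[
    [0, 0, 0, 0, 1],
    [0, 0, 0, 0, 1],
  ],
)

```text
time_s: 40.28
tcp_pos: [0.6437, 0.0174, 0.1892]
orientation: [1.0, 0.014, -0.0, 0.0]
contact_force: [0.4, 0.5, -0.5]
grip_width: 0.0002
finger_force: 0.0
```

```bash
python3 -c "
from edges import *
tof(644,-17.7)
d=cam('wrist');gap2(d)
for xf in (.66,.675): print(xf,edges(d,xf,.02,.03,-.12))
t=cam('top')
for q in ('sander','tape_roll','wrench'): print(q,[(c,np.round(x,3)) for c,x in rec(t,q)])
"
```

```text
tcp [0.6437 0.0174 0.1892] yaw 1.60 t 40.2833 move tx 0.1 ty 16.8 spin -0.03 F [ 0.4  0.5 -0.5] w 0.0002
line [0.0147 0.0146 0.0148 0.0147 0.0147 0.0147] face [0.0142 0.014  0.0141 0.014  0.014  0.0141 0.0141] gap -0.65
0.66 [(np.float64(28.5), -7.0), (np.float64(24.3), 22.4), (np.float64(14.7), -11.0), (np.float64(12.9), 10.1), (np.float64(-0.3), -19.1), (np.float64(-9.0), 3.2), (np.float64(-36.0), 19.9), (np.float64(-49.2), -10.4), (np.float64(-51.0), 9.8), (np.float64(-63.9), -19.9), (np.float64(-99.9), 19.9), (np.float64(-112.8), -9.0), (np.float64(-114.6), 8.3)]
0.675 [(np.float64(24.0), 13.7), (np.float64(15.0), -13.2), (np.float64(12.9), 13.5), (np.float64(-0.9), -19.6), (np.float64(-35.1), 19.2), (np.float64(-49.2), -10.0), (np.float64(-51.0), 9.4), (np.float64(-64.5), -19.1), (np.float64(-99.3), 19.2), (np.float64(-112.8), -9.2), (np.float64(-114.6), 8.1)]
sander []
tape_roll [(0.93, array([ 0.611, -0.404,  0.027]))]
wrench [(0.8, array([0.482, 0.32 , 0.008]))]
```

```bash
python3 -c "
from h import *
print(bot.job_done())"
```

```text
the job is handed in; nothing more can be done
None
```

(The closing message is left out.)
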